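# Set the thumbwheel of a mixer's timer module and fit it

### The arm

A 6-joint arm with a two-finger parallel gripper is mounted at the origin on a cart in front of the work surface, level with it; the furniture and walls round the work are solid. World frame = base frame: x ahead of the robot, y to its left, z up, the work surface at z = 0. Lengths are in m, angles in rad, forces in N, time in s.
With the tool pointing down it reaches from about 0.25 to 0.775 m from the base axis. Payload 4 kg.
Tool frame: the origin (TCP) lies midway between the tips of the shut fingers; the grasp point (between the pads) lies 19 mm behind it; x points along the fingers, y is the direction in which the jaws open and shut, and the axes are right-handed (so a half turn about x gives the same grasp; the last joint's range is limited). The gripper opens to 85 mm and grips with 20 to 120 N. Pads are 22 mm wide; open, the fingers measure 114 mm over their backs; the gripper's body (76 mm by 85 mm) begins 54 mm behind the grasp point. The pads swing forward as they close: fully open they stand 13 mm farther back than shut.
Start: joints at [-1.386, 0.087, 1.371, -0, 1.684, -0.103], TCP at [0.156, -0.527, 0.195] pointing down, gripper open.
Joint ranges: [-3.1, 3.1], [-0.76, 2.03], [0.27, 2.55], [-1.08, 4.22], [0.17, 2.65], [-2.57, 2.57]. Speed limits (rad/s): [2.79, 2.79, 3.14, 3.14, 3.14, 3.14].

### API

Orientations are given as a unit quaternion [x, y, z, w].
In Python, from cell import arm gives the robot as it stands.
- The arm moves only by the shell command python3 -m inch 'ROWS' [FORCE]. ROWS is JSON, a list of rows, each an object with "linear": the shift along the tool's x, y, z normalised to -1 to 1, where 1 is 300 mm, a list of three; "delta_rot": the turn, a rotation vector about the tool's x, y, z normalised to -1 to 1, where 1 is pi rad, a list of three; "claw": the opening, from 0 (shut) to 1 (fully open). In form: [{"linear": [dx, dy, dz], "delta_rot": [wx, wy, wz], "claw": claw}, ...]. A call has 1 to 8 rows; each row is the pose to reach, as a shift and turn from the pose measured when the call began, along the tool's axes at that moment, turning the shorter way round; what a row does not reach only later rows make up. A row lasts 1/8 s, in which the tool goes at most 62.5 mm and 10.7 degrees, less where a joint would pass 70% of its speed; a pose out of reach is approached as far as the arm can. A call with a number of a shift or a turn outside -1 to 1 is refused whole. A call with a gripper value outside its range is refused whole. The fingers move at their own pace and stop on an object; FORCE is the grip in N (left out, the last holds). Time passes only in rows, so rows that repeat a pose let the fingers close. It gives the time, the measured TCP pose, the force and the opening at its end, in the units of the state.
- arm.get_state(): the state, without advancing time (a new reading comes with each control period).
- arm.read_camera(name): name is "side" or "top"; returns the picture (480x640x3 uint8, blue, green, red); there is no depth.
- arm.camera_info(name): a dict with "mtx" (3x3 intrinsics, pixels), "extrinsics" (4x4, takes a point from camera to world coordinates). Camera axes: x right, y up, looking along -z (the intrinsics and any distortion apply to the point x, -y, -z); pixel columns grow to the right and rows downward; lengths in m; the calibration is good to about 2 mm. A picture is of the moment at which its call begins. camera_info takes no time and is no camera call.
- arm.close_job(): hands the job in, once; it reports no verdict.
Trained networks look in the newest picture that a camera, given by its name, has taken for a name from the list of things; names that differ only in an ending like _2 or _b are one class to them, and where a whole thing is asked for, a point or a joint stands for the part that bears it (a point fixed in the world has none). Each returns a list of dicts, best first, with "conf" (0 to 1); they miss things now and then, are a little off and sometimes report something else, mostly with a low value. They report only what shows in the picture. A call takes as long as a camera call. They do not tell look-alikes from the thing itself.
- arm.search_frame(camera, label): "centre" ([column, row] as shares, 0 to 1, of the picture: columns of its width, rows of its height, amid what is visible of it).
The state is a dict: "time": time; "qpos": joint angles; "qd": joint speeds; "joint_torque": joint torques, N m; "eef_pos": TCP position; "eef_rot": TCP orientation; "ft_force": force on the tool from outside, world axes, zero at the start; "moment": the same for the moment, N m; "width": finger opening in m.
Only numpy, scipy, OpenCV 4.12 (cv2) and the standard library are available. Lean on these libraries where they do the work, as an engineer would, in place of code of your own. Each camera call takes 0.05 s, during which the arm holds its last target.

### The job

Fit the timer module into the bay of the mixer and have its numbered thumbwheel set to 6. The holder leaves only the module's long sides free and the bay leaves only its ends free, so lift it out, stand it upright on the open bench and let go, then take it afresh by its ends and lower it right down into the bay; roll the wheel with a fingertip until the 6 is squarely on top between the two index marks. Leave the sample cup standing.

Things in the scene. Friction and masses are not known exactly. Their poses are not given: they have to be found in the camera images.
- module: timer module, loose, 0.2 to 0.33 kg: a grey upright box 58 mm long (its x) by 38 mm wide (its y) by 44 mm high, with a black numbered thumbwheel standing out of the middle of its top. Origin: centre of its underside; z up. It starts upright in the holder. Either way round is right in the bay.
- wheel_top (a point): highest point of the thumbwheel, 58 mm above the module's underside, in the middle of its top. The wheel stands 14 mm out of the box; two small index cheeks beside it reach 7 mm above the box. Its rim grips: pressed from above with a few newtons and drawn along the module's x, its top goes with the finger, 22 mm of travel a radian.
- wheel_axle (a point): centre of the thumbwheel, 36 mm above the module's underside; the axle lies along the module's y. Wheel 44 mm in diameter, 16 mm wide, held by light friction (0.015 N m, under 1 N at the rim): it stays where it is left. Its rim bears white digits 0 to 9; the digit on top is the one set, its upper edge to the module's +x.
- wheel (a joint): turn of the thumbwheel in rad, from 0 (digit 0 on top) to 5.655 (digit 9 on top), one digit every 0.628; digit 6 is 3.770. It grows as the top of the wheel moves to the module's +x; stops at both ends of the range. It starts between 0.5 and 2.0.
- holder: fixed grey storage holder; the module starts in it, x along its x. Origin: centre of its underside. Base plate 90 (x) by 56 by 6 mm, the module stands on it; a wall at each end (inner faces 63 mm apart in x, 6 mm thick, 44 mm wide, top 51 mm above the bench, 1 mm above the box), a low rib along each long side (inner faces 43 mm apart, top 10 mm above the bench). Long sides else free.
- mixer: fixed white bench mixer, module bay at its front (-x). Origin: under the bay's centre, at bench height. Module's x goes along mixer's y. Walls along the long sides: inner faces 43 mm apart in x, 6 mm thick, 62 mm long, top 51 mm above the bench; low ribs across the ends: inner faces 64 mm apart in y, top 10 mm. Ends else free. Body behind: 28 to 139 mm in +x, 130 mm wide, 58 mm high.
- bay (a point): centre of the bay's floor, 6 mm above the bench; axes as the mixer's. The module's origin comes here when it is fully down.
- cup: white sample cup with a white lid, 64 mm in diameter and 73 mm high, loose, on the bench between the holder and the mixer and farther from the robot. Origin: centre of its underside. A bystander: leave it standing.
There are look-alikes about, which are no part of the job. Leave any red look-alike of the module alone. There is more than one size of the mixer; the job needs the larger.

How it is judged:
By the outcome, as a careful person would: the job done as asked, in the order asked, and still so for the second after the job is handed in, with the robot touching nothing.
It also fails if it takes over 72 s, if anything falls off the work surface, if the arm or the gripper's body presses on something with over 40 N, if the wrist force passes 120 N, or if a joint passes its speed limit or range.

## Working session

There is one attempt and no reset: what is moved stays moved. The work goes in short steps, Python scripts to look and compute and a shell command to move; the robot and the scene stay as the last step left them, time stands still between calls to the robot, and variables do not carry over. Pictures are saved under pics/ and viewed, and the job is handed in when it is done.

```bash
ls; mkdir -p pics; python3 - <<'E'
from cell import arm
import cv2
s=arm.get_state(); print(s)
for n in("side","top"):
    im=arm.read_camera(n); cv2.imwrite(f"pics/{n}0.png",im)
    ci=arm.camera_info(n); print(n,ci)
    for l in("module","holder","mixer","cup","wheel_top"):
        print(l,[( [round(d['centre'][0]*640),round(d['centre'][1]*480)],round(d['conf'],2)) for d in arm.search_frame(n,l)])
E
```

```text
pics
{'time': 0.0, 'qpos': array([-1.38605946e+00,  8.79692591e-02,  1.37227958e+00, -2.10332570e-05,
        1.68360755e+00, -1.03110127e-01]), 'qd': array([-0.00157421,  0.0009472 ,  0.00015194,  0.00036466,  0.00051322,
       -0.00041976]), 'joint_torque': array([ 8.39293280e-04, -3.51857328e+01, -3.13272357e+01, -8.44667269e-08,
        1.05880882e-02, -9.85208118e-06]), 'eef_pos': array([ 0.15601286, -0.52679462,  0.19391859]), 'eef_rot': array([-0.69975555, -0.1022168 ,  0.69983563, -0.10061803]), 'ft_force': array([ 0.26842359, -0.28482677,  0.09757809]), 'moment': array([ 0.049495  , -0.01763641, -0.04458372]), 'width': 0.08493343413065388}
side {'mtx': array([[611.60880263,   0.        , 319.45842824],
       [  0.        , 611.60880263, 238.28592724],
       [  0.        ,   0.        ,   1.        ]]), 'extrinsics': array([[-0.99951698, -0.02880685,  0.01166101,  0.56199171],
       [ 0.02301834, -0.43412626,  0.90055791,  1.53567568],
       [-0.02087988,  0.90039133,  0.43457965,  0.78715742],
       [ 0.        ,  0.        ,  0.        ,  1.        ]])}
module [([332,
[... 190 characters left out ...]
, 197], 0.73)]
top {'mtx': array([[435.11565595,   0.        , 315.57699413],
       [  0.        , 435.11565595, 242.30541168],
       [  0.        ,   0.        ,   1.        ]]), 'extrinsics': array([[-0.02797264,  0.99904477, -0.03357195,  0.50878934],
       [-0.99953604, -0.02835973, -0.01110975,  0.05019032],
       [-0.01205123,  0.0332456 ,  0.99937455,  1.03632487],
       [ 0.        ,  0.        ,  0.        ,  1.        ]])}
module [([492, 282], 0.83), ([444, 255], 0.77), ([239, 230], 0.58)]
holder [([430, 254], 0.72), ([237, 229], 0.41)]
mixer [([146, 267], 0.91), ([239, 231], 0.62), ([365, 204], 0.17)]
cup [([365, 204], 0.67)]
wheel_top [([493, 283], 0.82), ([441, 258], 0.63)]
```

View pics/top0.png

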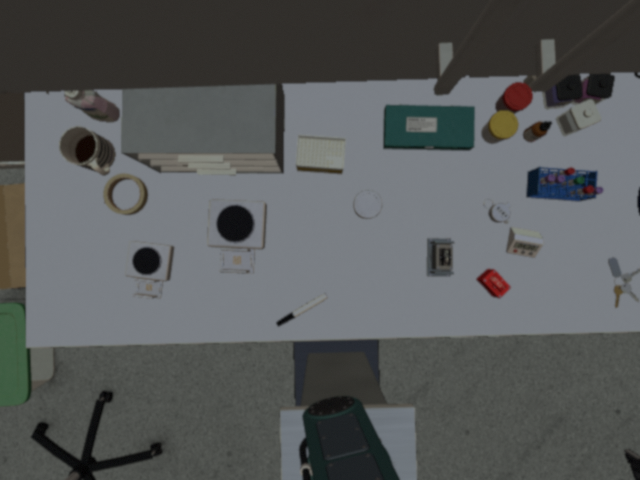

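View pics/side0.png

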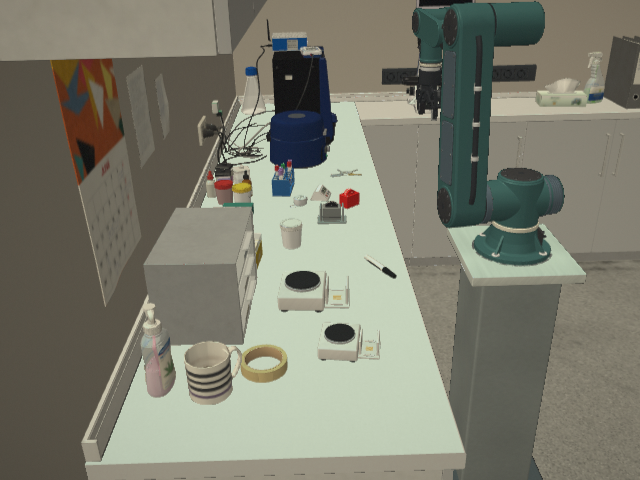

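```bash
python3 - <<'E'
import cv2
im=cv2.imread('pics/top0.png'); cv2.imwrite('pics/top0b.png',cv2.resize(im[200:320,400:540],None,fx=5,fy=5,interpolation=cv2.INTER_CUBIC)); cv2.imwrite('pics/top0c.png',cv2.resize(im[170:320,70:280],None,fx=3.8,fy=3.8,interpolation=cv2.INTER_CUBIC))
im=cv2.imread('pics/side0.png'); cv2.imwrite('pics/side0b.png',cv2.resize(im[160:260,260:400],None,fx=5.5,fy=5.5,interpolation=cv2.INTER_CUBIC))
E
```

```text
(no output)
```

View pics/top0b.png

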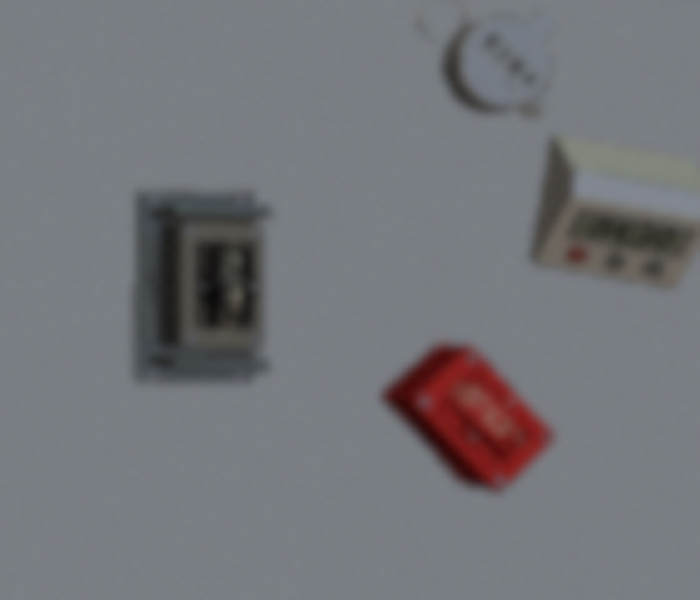

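View pics/top0c.png

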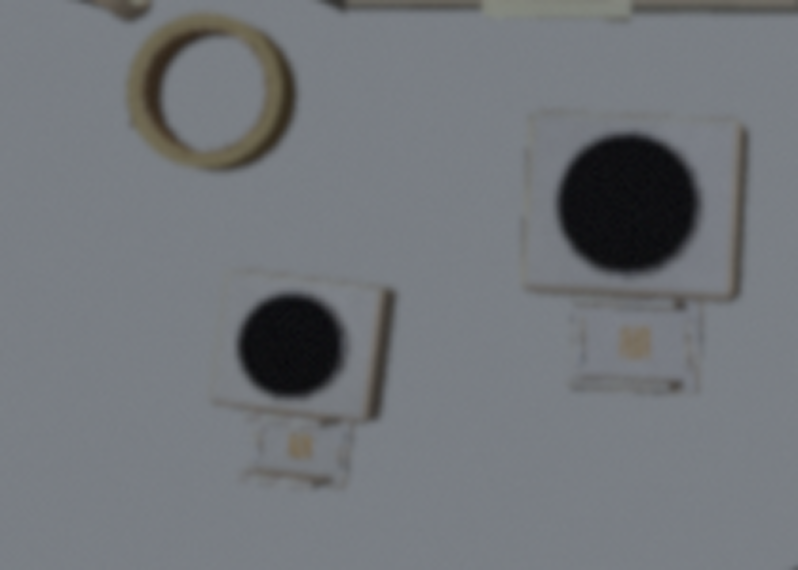

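View pics/side0b.png

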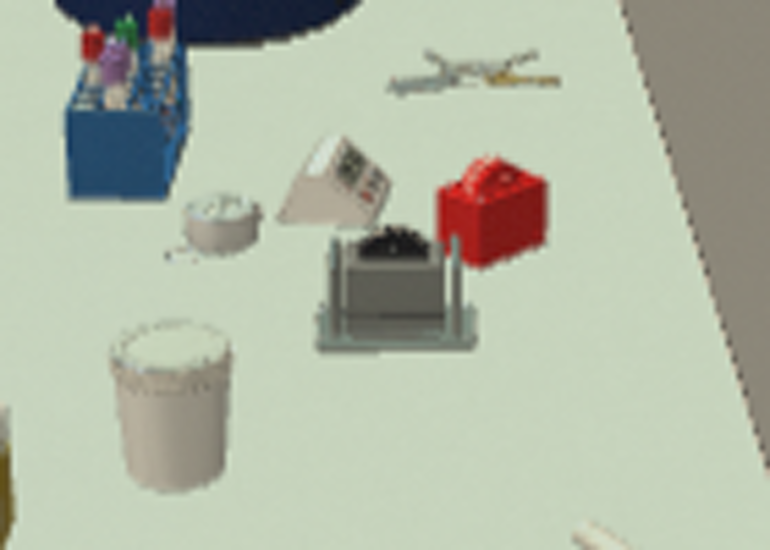

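```bash
cat > h.py <<'E'
import numpy as np, cv2
from cell import arm
def cam(n):
    c=arm.camera_info(n); return c['mtx'],c['extrinsics']
def proj(n,P):
    K,E=cam(n); P=np.atleast_2d(P); q=(P-E[:3,3])@E[:3,:3]; q=q*[1,-1,-1]
    u=q@K.T; return u[:,:2]/u[:,2:]
def back(n,uv,z):
    K,E=cam(n); uv=np.atleast_2d(uv).astype(float)
    d=np.c_[uv,np.ones(len(uv))]@np.linalg.inv(K).T*[1,-1,-1]@E[:3,:3].T
    t=(z-E[2,3])/d[:,2]; return E[:3,3]+d*t[:,None]
def T(x,y,yaw,P,z=0):
    c,s=np.cos(yaw),np.sin(yaw); P=np.atleast_2d(P); return np.c_[x+c*P[:,0]-s*P[:,1],y+s*P[:,0]+c*P[:,1],P[:,2]+z]
def rect(x0,x1,y0,y1,z): return np.array([[x0,y0,z],[x1,y0,z],[x1,y1,z],[x0,y1,z]])/1000
HOLDER=[rect(-45,45,-28,28,6),rect(-45,45,-28,28,0),rect(31.5,37.5,-22,22,51),rect(-37.5,-31.5,-22,22,51)]
MIXER=[rect(28,139,-65,65,58),rect(28,139,-65,65,0),rect(21.5,27.5,-31,31,51),rect(-27.5,-21.5,-31,31,51),rect(-27.5,-21.5,-31,31,6)]
MODULE=[rect(-29,29,-19,19,44),rect(-29,29,-19,19,0)]
def overlay(n,im,items,x0,x1,y0,y1,f,out):
    o=cv2.resize(im[y0:y1,x0:x1],None,fx=f,fy=f,interpolation=cv2.INTER_CUBIC); o=cv2.convertScaleAbs(o,alpha=1.5)
    for (m,x,y,yaw,z,col) in items:
        for r in m:
            p=(proj(n,T(x,y,yaw,r,z))+0.5-[x0,y0])*f
            cv2.polylines(o,[np.round(p).astype(int)],True,col,1,cv2.LINE_AA)
    cv2.imwrite(out,o)
E
python3 - <<'E'
from h import *
h=back('top',np.array([[137,193],[255,192],[255,381],[137,381]])/5+[399.5,199.5],.006); print(h,h.mean(0))
m=back('top',np.array([[530,112],[742,123],[735,297],[525,288]])/3.8+[69.5,169.5],.058); print(m,m.mean(0))
w=back('top',np.array([[573,305],[688,303],[688,385],[573,385]])/3.8+[69.5,169.5],.051);print(w)
E
```

```text
[[ 0.545875   -0.20159067  0.006     ]
 [ 0.54476434 -0.25714651  0.006     ]
 [ 0.45574219 -0.25373974  0.006     ]
 [ 0.4572631  -0.19835853  0.006     ]] [ 0.50091116 -0.22770886  0.006     ]
[[0.64662293 0.29959264 0.058     ]
 [0.63631545 0.17330957 0.058     ]
 [0.5329627  0.1799559  0.058     ]
 [0.54182997 0.30464665 0.058     ]] [0.58943276 0.23937619 0.058     ]
[[0.53109262 0.2779093  0.051     ]
 [0.53034711 0.20906369 0.051     ]
 [0.48148033 0.21018785 0.051     ]
 [0.4833765  0.27889609 0.051     ]]
```

```bash
python3 - <<'E'
from h import *
t=cv2.imread('pics/top0.png'); s=cv2.imread('pics/side0.png')
H=(HOLDER,.501,-.2277,-.037,0,(0,255,0)); M=(MODULE,.501,-.2277,-.037,.006,(0,255,255))
X=(MIXER,.506,.2448,-.07,0,(0,0,255))
overlay('top',t,[H,M],400,500,220,295,7,'pics/o1.png')
overlay('top',t,[X],190,290,190,280,7,'pics/o2.png')
overlay('side',s,[X],260,360,250,325,7,'pics/o3.png')
overlay('side',s,[H,M],290,370,180,235,8,'pics/o4.png')
E
```

```text
(no output)
```

View pics/o1.png

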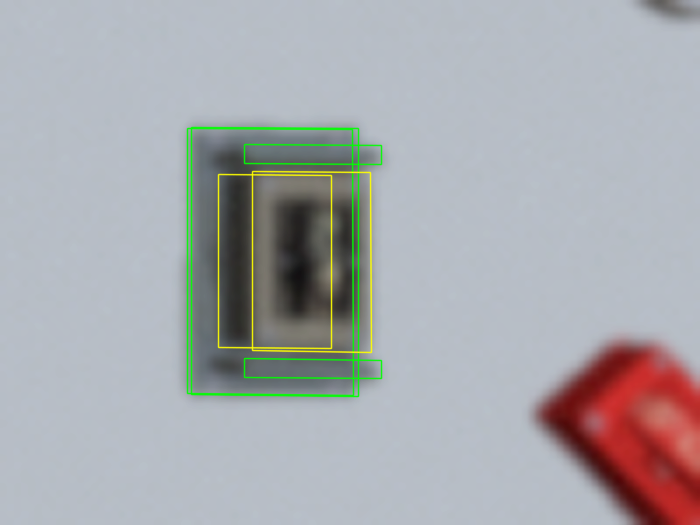

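View pics/o2.png

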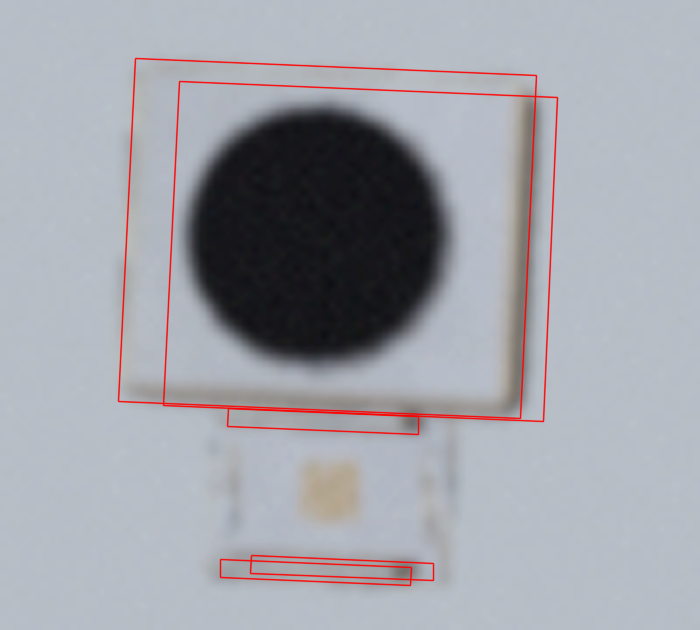

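View pics/o3.png

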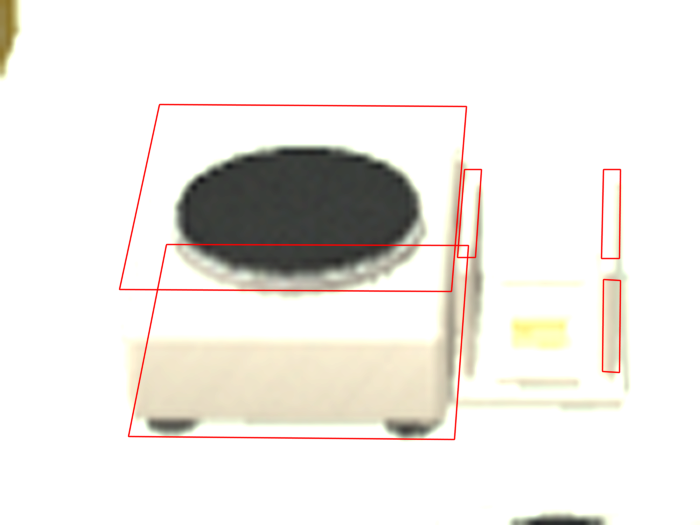

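View pics/o4.png

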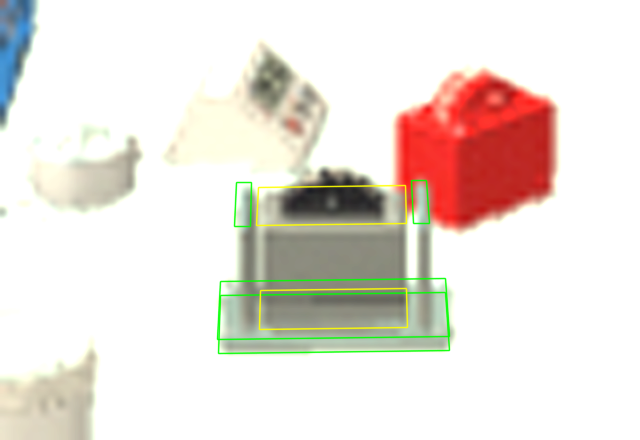

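```bash
python3 - <<'E'
from h import *
t=cv2.imread('pics/top0.png'); s=cv2.imread('pics/side0.png')
print(back('top',np.array([[330,489]])/7+[189.5,189.5],.006), back('side',np.array([[541,331]])/7+[259.5,249.5],.006))
c=t[190:280,190:290].astype(float).mean(2); print(np.percentile(c,[5,50,95]))
c=np.clip((c-95)*5,0,255); c=cv2.resize(c.astype(np.uint8),None,fx=7,fy=7,interpolation=cv2.INTER_CUBIC); cv2.imwrite('pics/e1.png',c)
c=s[250:325,260:360].astype(float).mean(2);print(np.percentile(c,[5,50,95]))
c=np.clip((c-150)*2.4,0,255); c=cv2.resize(c.astype(np.uint8),None,fx=7,fy=7,interpolation=cv2.INTER_CUBIC); cv2.imwrite('pics/e2.png',c)
E
```

```text
[[0.50826816 0.24990745 0.006     ]] [[0.50621356 0.24938983 0.006     ]]
[ 15.66666667 126.33333333 127.33333333]
[ 40.66666667 199.         200.33333333]
```

View pics/e1.png

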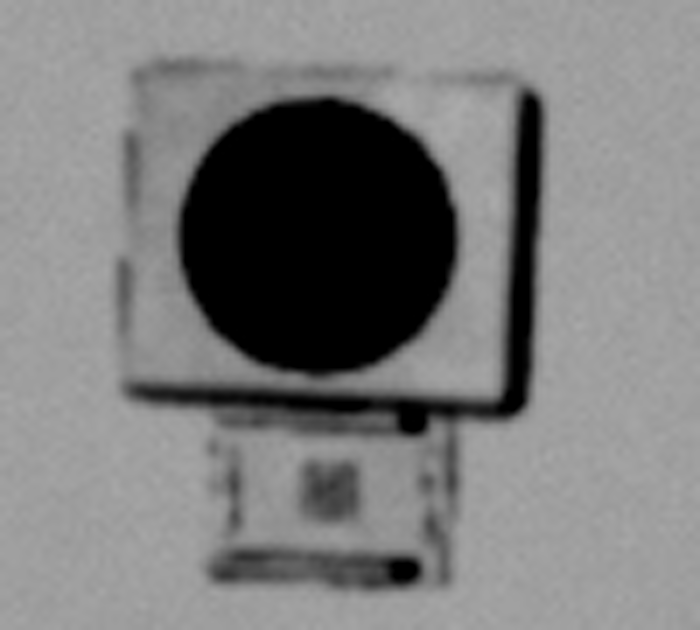

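View pics/e2.png

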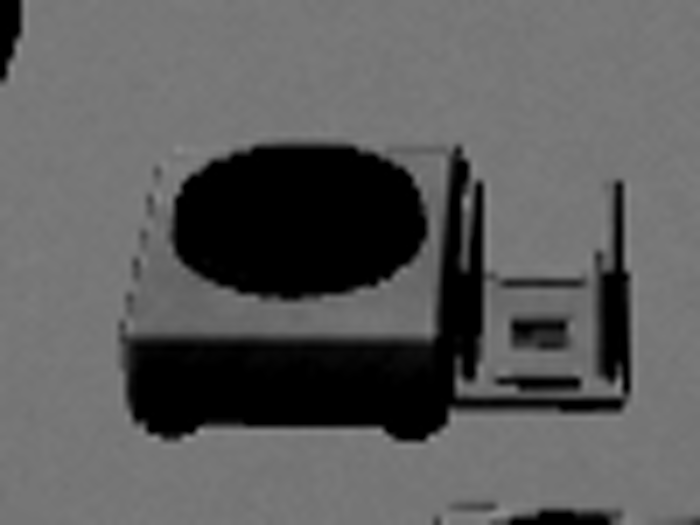

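```bash
python3 - <<'E'
from h import *
t=cv2.imread('pics/e1.png'); s=cv2.imread('pics/e2.png')
R=[rect(21.5,27.5,-31,31,51),rect(-27.5,-21.5,-31,31,51),rect(-27.5,-21.5,-31,31,6),rect(-21.5,21.5,32,35,10),rect(-21.5,21.5,-35,-32,10),rect(-27.5,27.5,-38,38,0)]
for n,b,x0,y0,p in(('top',t,190,190,(.508,.250,-.07)),('side',s,260,250,(.5075,.250,-.07))):
    for r in R:
        q=(proj(n,T(*p,r))+.5-[x0,y0])*7; cv2.polylines(b,[np.round(q).astype(int)],True,(0,0,255),1,cv2.LINE_AA)
    cv2.imwrite(f'pics/e3{n}.png',b)
E
```

```text
(no output)
```

View pics/e3top.png

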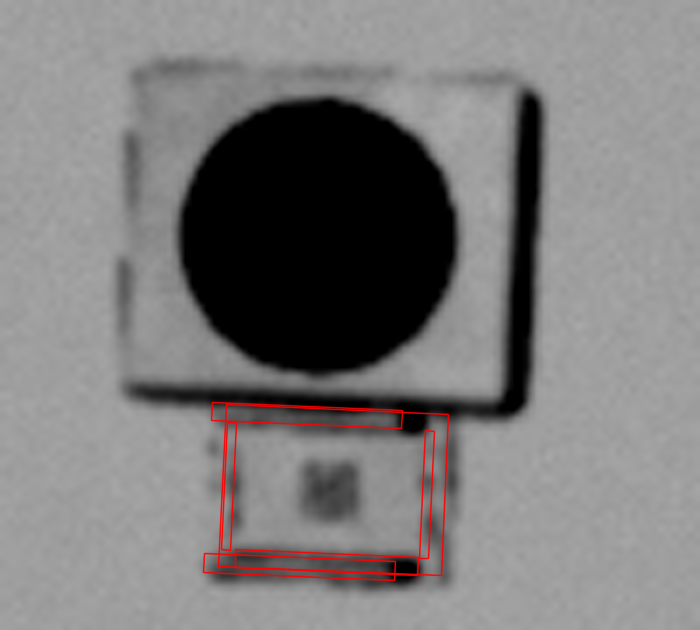

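View pics/e3side.png

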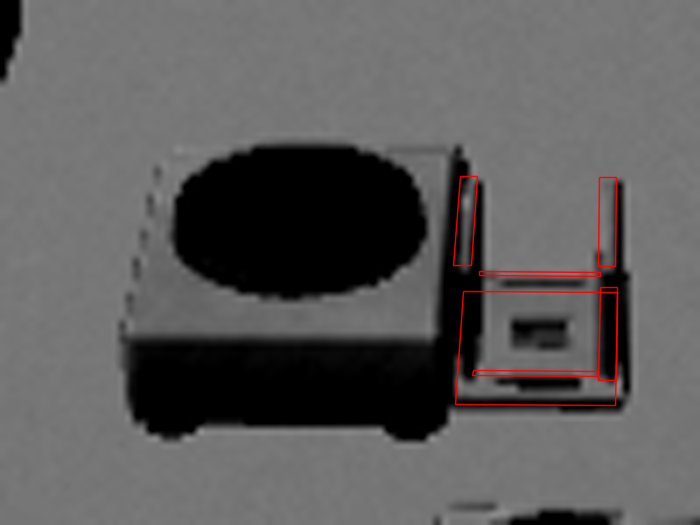

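```bash
cat >> h.py <<'E'
from scipy.spatial.transform import Rotation as Ro
def pose():
    s=arm.get_state(); return np.array(s['eef_pos']),Ro.from_quat(s['eef_rot']).as_matrix(),s
def tgt(a): 
    c,s=np.cos(a),np.sin(a); return np.array([[0,c,s],[0,s,-c],[-1,0,0]])
def rel(*ts):
    p,R,s=pose(); print('t',round(s['time'],2),'tcp',p.round(4),'yaw',round(np.arctan2(R[1,1],R[0,1]),3),'xax',R[:,0].round(3),'q',s['qpos'].round(2),'w',round(s['width'],4),'F',s['ft_force'].round(1))
    for (x,y,z,a) in ts:
        Rt=tgt(a); d=R.T@(np.array([x,y,z])-p)/.3; r=Ro.from_matrix(R.T@Rt).as_rotvec()/np.pi
        print('linear',d.round(4).tolist(),'rot',r.round(4).tolist())
E
python3 - <<'E'
from h import *
a=np.pi/2-.037
rel((.501,-.2277,.15,a),(.501,-.2277,.15,a-np.pi),(.501,-.2277,.014,a))
E
```

```text
t 0.6 tcp [ 0.1561 -0.5274  0.1952] yaw -1.283 xax [ 0. -0. -1.] q [-1.39  0.09  1.37 -0.    1.68 -0.1 ] w 0.0855 F [ 0.1  0.4 -0.1]
linear [0.1504, -0.6317, -1.3859] rot [-0.8966, 0.0001, 0.0]
linear [0.1504, -0.6317, -1.3859] rot [0.1034, 0.0, -0.0001]
linear [0.6037, -0.6318, -1.3859] rot [-0.8966, 0.0001, 0.0]
```

```bash
python3 -m inch '[{"linear":[0.15,-0.45,-0.99],"delta_rot":[0.103,0,0],"claw":1},{"linear":[0.15,-0.45,-0.99],"delta_rot":[0.103,0,0],"claw":1},{"linear":[0.15,-0.45,-0.99],"delta_rot":[0.103,0,0],"claw":1},{"linear":[0.15,-0.45,-0.99],"delta_rot":[0.103,0,0],"claw":1},{"linear":[0.15,-0.45,-0.99],"delta_rot":[0.103,0,0],"claw":1},{"linear":[0.15,-0.45,-0.99],"delta_rot":[0.103,0,0],"claw":1}]' 40; python3 - <<'E'
from h import *
rel((.501,-.2277,.15,-1.608))
E
```

```text
time: 1.35
eef_pos: [0.4045, -0.3108, 0.1496]
eef_rot: [0.707, -0.011, -0.707, -0.011]
ft_force: [-0.0, 0.1, 0.5]
width: 0.0857
t 1.35 tcp [ 0.4045 -0.3108  0.1496] yaw -1.602 xax [ 0.     0.001 -1.   ] q [-0.77  0.01  1.54  0.    1.59  0.84] w 0.0857 F [-0.   0.1  0.5]
linear [-0.0011, -0.2869, -0.3127] rot [0.0018, 0.0, 0.0003]
```

Move on above the holder and take a picture to check the gripper against the module.

```bash
python3 -m inch '[{"linear":[0,-0.287,-0.313],"delta_rot":[0.002,0,0],"claw":1},{"linear":[0,-0.287,-0.313],"delta_rot":[0.002,0,0],"claw":1},{"linear":[0,-0.287,-0.313],"delta_rot":[0.002,0,0],"claw":1},{"linear":[0.15,-0.287,-0.313],"delta_rot":[0.002,0,0],"claw":1},{"linear":[0.15,-0.287,-0.313],"delta_rot":[0.002,0,0],"claw":1}]'; python3 - <<'E'
from h import *
rel((.501,-.2277,.014,-1.608))
t=arm.read_camera('top'); s=arm.read_camera('side')
H=(HOLDER,.501,-.2277,-.037,0,(0,255,0)); M=(MODULE,.501,-.2277,-.037,.006,(0,255,255))
p,R,_=pose()
G=([rect(-11,11,-42.5,42.5,0),rect(-11,11,-1,1,0)],p[0],p[1],-.037,p[2]+.013,(255,0,255))
overlay('top',t,[H,M,G],400,500,220,295,7,'pics/p1.png')
overlay('side',s,[H,M,G],280,380,160,235,7,'pics/p2.png')
E
```

```text
time: 1.98
eef_pos: [0.4979, -0.2265, 0.1006]
eef_rot: [-0.704, 0.012, 0.71, 0.015]
ft_force: [1.3, 0.5, -0.0]
width: 0.0854
t 1.98 tcp [ 0.4979 -0.2265  0.1006] yaw -1.609 xax [-0.008  0.005 -1.   ] q [-0.53  0.13  1.52  0.    1.51  1.08] w 0.0854 F [ 1.3  0.5 -0. ]
linear [0.2885, 0.0051, -0.0131] rot [-0.0003, 0.0027, 0.0016]
```

View pics/p1.png

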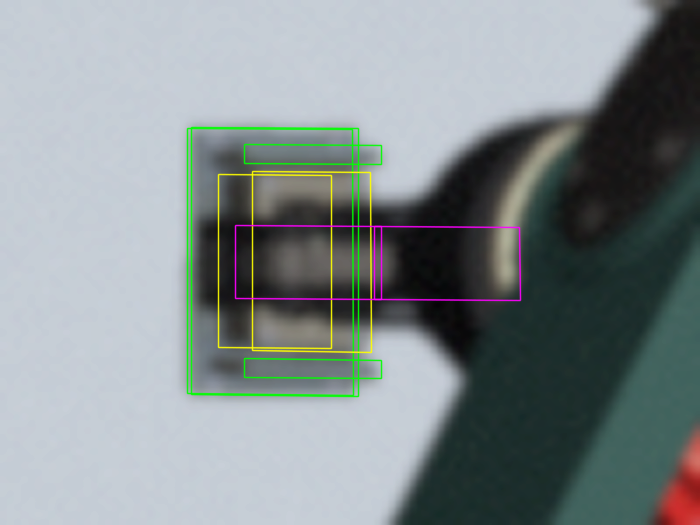

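View pics/p2.png

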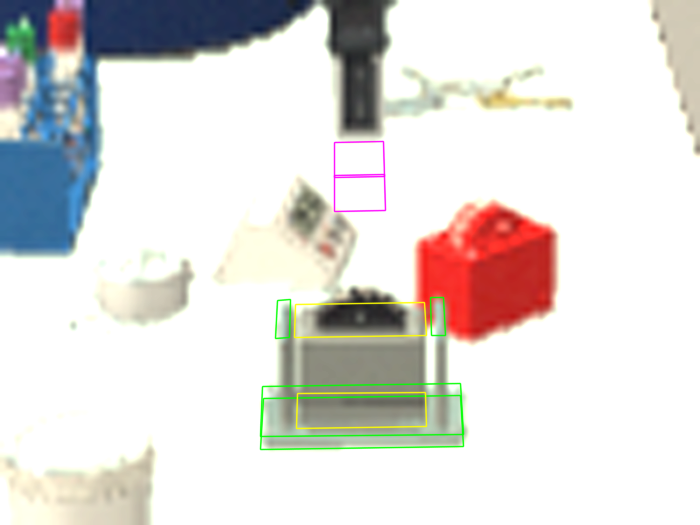

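```bash
python3 -m inch '[{"linear":[0.08,0.004,-0.007],"delta_rot":[0,0.0027,0.0016],"claw":1},{"linear":[0.16,0.005,-0.009],"delta_rot":[0,0.0027,0.0016],"claw":1},{"linear":[0.24,0.005,-0.009],"delta_rot":[0,0.0027,0.0016],"claw":1},{"linear":[0.287,0.005,-0.009],"delta_rot":[0,0.0027,0.0016],"claw":1},{"linear":[0.287,0.005,-0.009],"delta_rot":[0,0.0027,0.0016],"claw":1}]'; python3 - <<'E'
from h import *
rel((.4995,-.2277,.014,-1.608))
E
```

```text
time: 2.7
eef_pos: [0.5029, -0.2302, 0.0192]
eef_rot: [0.71, -0.015, -0.704, -0.013]
ft_force: [0.4, 0.6, 0.2]
width: 0.0856
t 2.7 tcp [ 0.5029 -0.2302  0.0192] yaw -1.61 xax [ 0.007 -0.004 -1.   ] q [-0.53  0.19  1.62  0.    1.33  1.08] w 0.0856 F [0.4 0.6 0.2]
linear [0.0172, -0.0079, 0.0119] rot [-0.0007, -0.0024, -0.0012]
```

```bash
python3 -m inch '[{"linear":[0.017,-0.008,0.012],"delta_rot":[0,-0.0024,-0.0012],"claw":1},{"linear":[0.017,-0.008,0.012],"delta_rot":[0,-0.0024,-0.0012],"claw":1},{"linear":[0.017,-0.008,0.012],"delta_rot":[0,-0.0024,-0.0012],"claw":0.4},{"linear":[0.017,-0.008,0.012],"delta_rot":[0,-0.0024,-0.0012],"claw":0.2},{"linear":[0.017,-0.008,0.012],"delta_rot":[0,-0.0024,-0.0012],"claw":0.2},{"linear":[0.017,-0.008,0.012],"delta_rot":[0,-0.0024,-0.0012],"claw":0.2},{"linear":[0.017,-0.008,0.012],"delta_rot":[0,-0.0024,-0.0012],"claw":0.2}]' 40; python3 - <<'E'
from h import *
rel((.4995,-.2277,.014,-1.608))
E
```

```text
time: 3.58
eef_pos: [0.4998, -0.228, 0.0144]
eef_rot: [0.707, -0.014, -0.707, -0.014]
ft_force: [0.5, -0.8, 1.1]
width: 0.0242
t 3.58 tcp [ 0.4998 -0.228   0.0144] yaw -1.61 xax [ 0.001 -0.001 -1.   ] q [-0.53  0.19  1.62 -0.    1.33  1.08] w 0.0242 F [ 0.5 -0.8  1.1]
linear [0.0014, -0.0008, 0.001] rot [-0.0007, -0.0003, -0.0002]
```

```bash
python3 - <<'E'
from h import *
t=arm.read_camera('top'); s=arm.read_camera('side')
overlay('top',t,[],380,520,200,300,5.5,'pics/p3.png')
overlay('side',s,[],280,380,160,235,7,'pics/p4.png')
rel()
E
```

```text
t 3.67 tcp [ 0.4998 -0.2279  0.0144] yaw -1.61 xax [ 0.001 -0.001 -1.   ] q [-0.53  0.19  1.62 -0.    1.33  1.08] w 0.0241 F [ 0.6 -0.7  1.1]
```

View pics/p3.png

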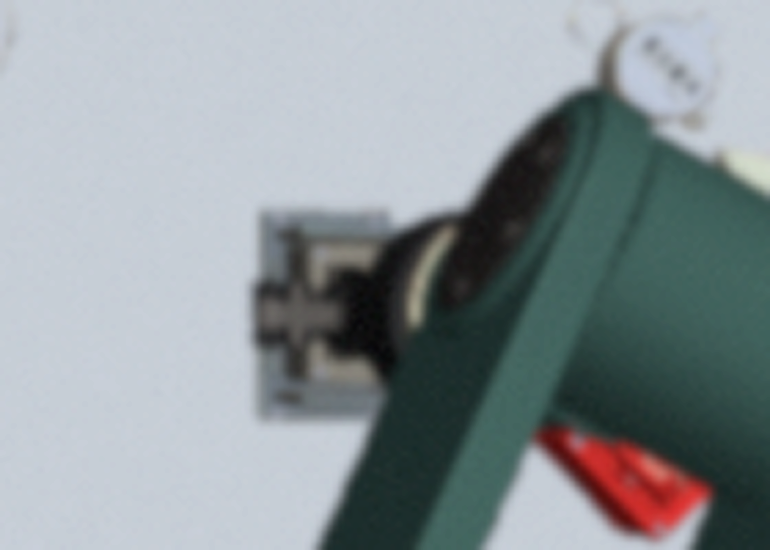

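View pics/p4.png

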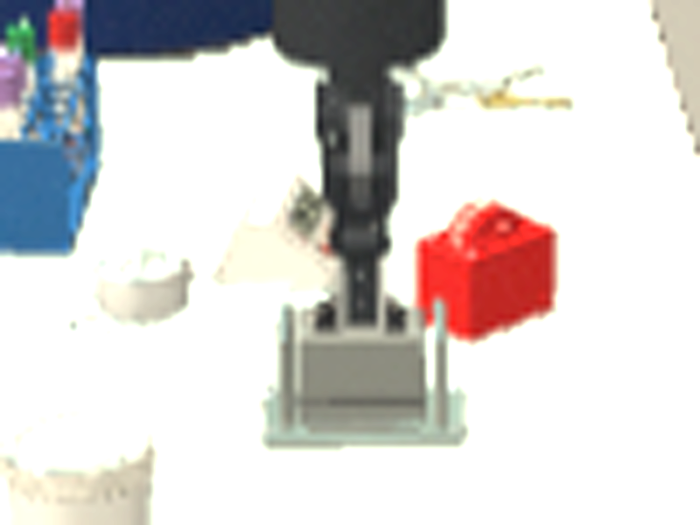

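```bash
python3 - <<'E'
from h import *
s=cv2.imread('pics/p4.png'); p,R,_=pose()
for k,z in enumerate([0,.01,.02,.03,.04,.05]):
    for dy in(.012,):
        q=(proj('side',p+[0,dy,z])[0]+.5-[280,160])*7; print(z,dy,q.round())
t=cv2.imread('pics/p3.png')
for z in(0,.02,.04):
  for dy in(-.012,.012,): print(z,dy,((proj('top',p+[0,dy,z])[0]+.5-[380,200])*5.5).round())
im=arm.read_camera('side'); cv2.imwrite('pics/p5.png',cv2.resize(im[180:230,300:360],None,fx=12,fy=12,interpolation=cv2.INTER_LANCZOS4))
cv2.imwrite('pics/p6.png',cv2.convertScaleAbs(cv2.resize(arm.read_camera('top')[225:285,415:475],None,fx=10,fy=10,interpolation=cv2.INTER_LANCZOS4),alpha=2))
E
```

```text
0 0.012 [365. 403.]
0.01 0.012 [364. 382.]
0.02 0.012 [364. 362.]
0.03 0.012 [364. 341.]
0.04 0.012 [364. 320.]
0.05 0.012 [363. 299.]
0 -0.012 [360. 317.]
0 0.012 [303. 319.]
0.02 -0.012 [373. 317.]
0.02 0.012 [316. 319.]
0.04 -0.012 [388. 317.]
0.04 0.012 [329. 319.]
```

View pics/p5.png

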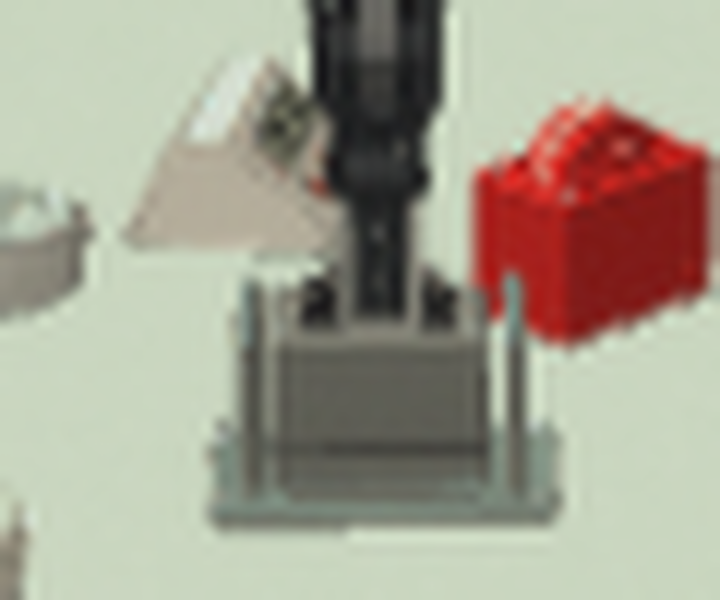

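View pics/p6.png

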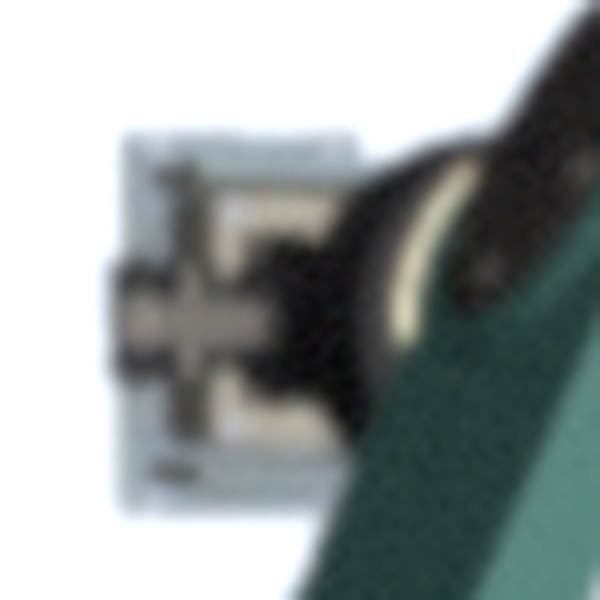

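```bash
python3 -m inch '[{"linear":[0,0,0],"delta_rot":[0,0,0],"claw":1},{"linear":[0,0,0],"delta_rot":[0,0,0],"claw":1},{"linear":[0,0,0],"delta_rot":[0,0,0],"claw":1},{"linear":[0,0,0],"delta_rot":[0,0,0],"claw":1},{"linear":[0,0,0],"delta_rot":[0,0,0],"claw":1}]'; python3 - <<'E'
from h import *
rel()
p,R,_=pose()
s=arm.read_camera('side'); t=arm.read_camera('top')
o=cv2.resize(s[150:230,290:370],None,fx=7.5,fy=7.5,interpolation=cv2.INTER_CUBIC)
for dy in(-.0425,.0425):
  for z in(.0,.02,.03,.04,.05):
    q=(proj('side',p+[0,dy,z])[0]+.5-[290,150])*7.5; cv2.circle(o,tuple(int(v) for v in q),3,(0,0,255) if dy>0 else (255,0,0),-1)
cv2.imwrite('pics/p7.png',o)
overlay('top',t,[],400,490,210,290,8,'pics/p8.png')
E
```

```text
time: 4.4
eef_pos: [0.4998, -0.2279, 0.0143]
eef_rot: [0.707, -0.014, -0.707, -0.014]
ft_force: [0.1, -0.4, 0.7]
width: 0.0854
t 4.4 tcp [ 0.4998 -0.2279  0.0143] yaw -1.61 xax [ 0.001 -0.001 -1.   ] q [-0.53  0.19  1.62 -0.    1.33  1.08] w 0.0854 F [ 0.1 -0.4  0.7]
```

View pics/p7.png

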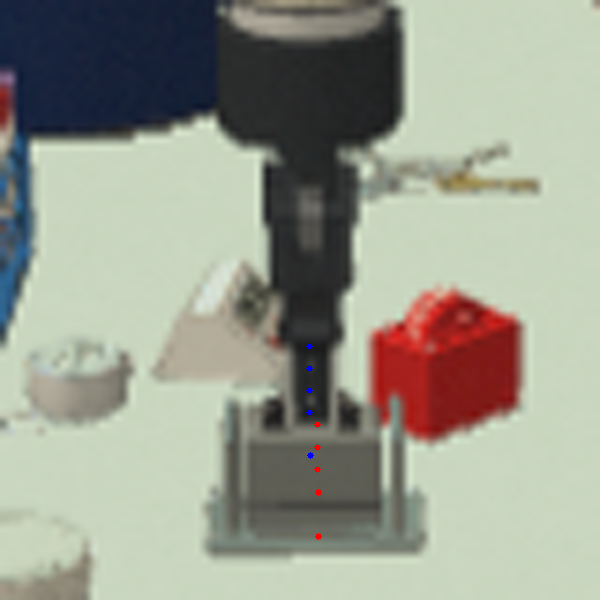

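View pics/p8.png

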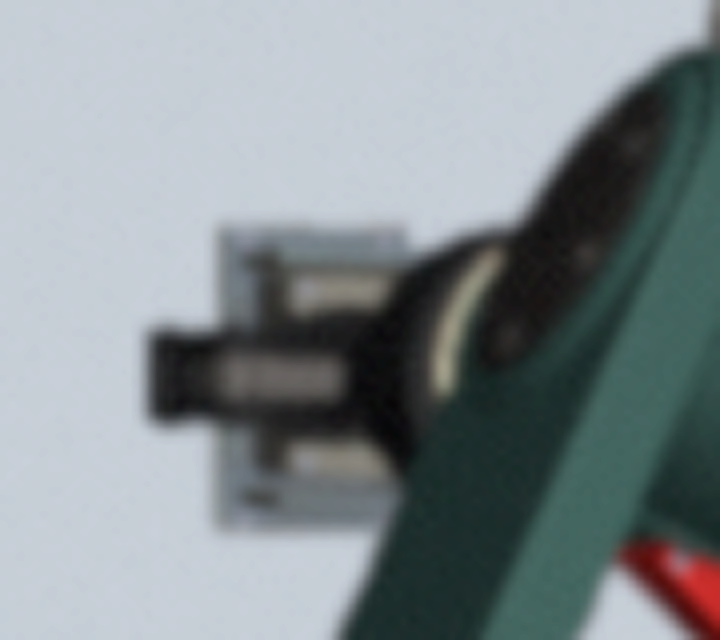

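```bash
python3 - <<'E'
from h import *
for z in(.0,.02,.04,.06,.08,.1,.12,.15): print(z,back('top',np.array([[150,378],[215,378]])/8+[399.5,209.5],z)[:,:2].round(4).tolist())
E
```

```text
0.0 [[0.5024, -0.181], [0.5019, -0.2002]]
0.02 [[0.5025, -0.1765], [0.502, -0.1954]]
0.04 [[0.5026, -0.1721], [0.5021, -0.1905]]
0.06 [[0.5028, -0.1676], [0.5023, -0.1857]]
0.08 [[0.5029, -0.1631], [0.5024, -0.1809]]
0.1 [[0.503, -0.1587], [0.5025, -0.176]]
0.12 [[0.5031, -0.1542], [0.5027, -0.1712]]
0.15 [[0.5033, -0.1475], [0.5029, -0.164]]
```

```bash
python3 -m inch '[{"linear":[0.03,0,0],"delta_rot":[0,0,0],"claw":1},{"linear":[0.06,0,0],"delta_rot":[0,0,0],"claw":1},{"linear":[0.06,0,0],"delta_rot":[0,0,0],"claw":1}]'; python3 - <<'E'
from h import *
rel()
s=arm.read_camera('side')
overlay('side',s,[],290,370,150,230,7.5,'pics/p9.png')
E
```

```text
time: 4.88
eef_pos: [0.4987, -0.2272, -0.0053]
eef_rot: [-0.706, 0.014, 0.708, 0.014]
ft_force: [0.6, 0.8, -0.3]
width: 0.0856
t 4.88 tcp [ 0.4987 -0.2272 -0.0053] yaw -1.61 xax [-0.002  0.001 -1.   ] q [-0.53  0.21  1.64 -0.    1.29  1.08] w 0.0856 F [ 0.6  0.8 -0.3]
```

View pics/p9.png

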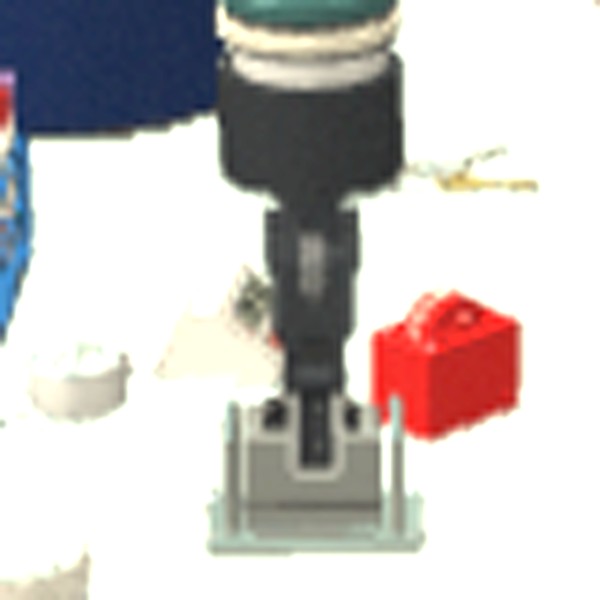

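```bash
python3 -m inch '[{"linear":[0.035,-0.001,-0.004],"delta_rot":[0,0,0],"claw":1},{"linear":[0.07,-0.001,-0.004],"delta_rot":[0,0,0],"claw":1},{"linear":[0.07,-0.001,-0.004],"delta_rot":[0,0,0],"claw":0.6},{"linear":[0.07,-0.001,-0.004],"delta_rot":[0,0,0],"claw":0.3},{"linear":[0.07,-0.001,-0.004],"delta_rot":[0,0,0],"claw":0.3},{"linear":[0.07,-0.001,-0.004],"delta_rot":[0,0,0],"claw":0.3},{"linear":[0.07,-0.001,-0.004],"delta_rot":[0,0,0],"claw":0.3}]' 40; python3 - <<'E'
from h import *
rel()
s=arm.read_camera('side')
overlay('side',s,[],290,370,150,230,7.5,'pics/p10.png')
E
```

```text
time: 5.8
eef_pos: [0.5008, -0.2277, -0.0251]
eef_rot: [0.707, -0.014, -0.707, -0.014]
ft_force: [0.6, -0.8, 1.1]
width: 0.0377
t 5.8 tcp [ 0.5008 -0.2277 -0.0251] yaw -1.61 xax [ 0. -0. -1.] q [-0.53  0.24  1.66 -0.    1.25  1.08] w 0.0377 F [ 0.6 -0.8  1.1]
```

View pics/p10.png

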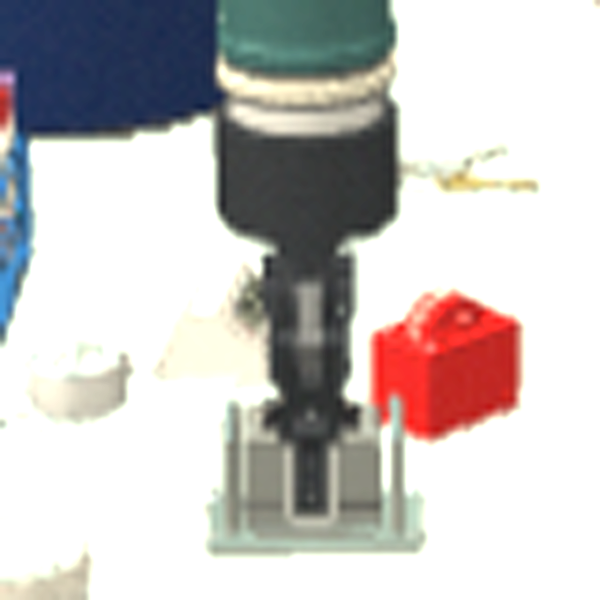

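```bash
python3 -m inch '[{"linear":[-0.07,0,0],"delta_rot":[0,0,0],"claw":0.3},{"linear":[-0.14,0,0],"delta_rot":[0,0,0],"claw":0.3},{"linear":[-0.21,0,0],"delta_rot":[0,0,0],"claw":0.3},{"linear":[-0.28,0,0],"delta_rot":[0,0,0],"claw":0.3},{"linear":[-0.28,0,0],"delta_rot":[0,0,0],"claw":0.3}]' 40; python3 - <<'E'
from h import *
rel((.47,.03,.059,-.07))
s=arm.read_camera('side')
overlay('side',s,[],290,370,130,230,6,'pics/p11.png')
E
```

```text
time: 6.48
eef_pos: [0.5016, -0.228, 0.0601]
eef_rot: [0.708, -0.015, -0.706, -0.013]
ft_force: [0.5, 0.4, -2.4]
width: 0.0375
t 6.47 tcp [ 0.5016 -0.228   0.0601] yaw -1.61 xax [ 0.003 -0.002 -1.   ] q [-0.53  0.15  1.57 -0.    1.42  1.08] w 0.0375 F [ 0.5  0.4 -2.4]
linear [0.0019, -0.8551, 0.1391] rot [-0.4903, -0.0003, -0.001]
```

View pics/p11.png

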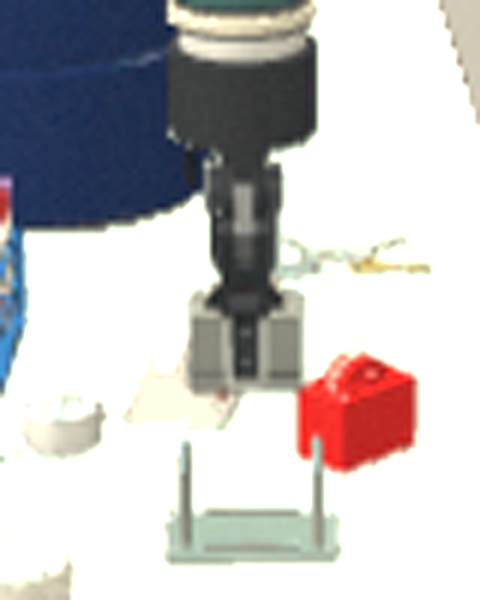

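```bash
python3 -m inch '[{"linear":[0,-0.13,0.02],"delta_rot":[-0.055,0,0],"claw":0.3},{"linear":[0,-0.26,0.04],"delta_rot":[-0.11,0,0],"claw":0.3},{"linear":[0,-0.39,0.06],"delta_rot":[-0.165,0,0],"claw":0.3},{"linear":[0,-0.52,0.08],"delta_rot":[-0.22,0,0],"claw":0.3},{"linear":[0,-0.64,0.1],"delta_rot":[-0.275,0,0],"claw":0.3},{"linear":[0,-0.75,0.12],"delta_rot":[-0.33,0,0],"claw":0.3},{"linear":[0,-0.82,0.135],"delta_rot":[-0.385,0,0],"claw":0.3},{"linear":[0,-0.855,0.139],"delta_rot":[-0.44,0,0],"claw":0.3}]' 40; python3 - <<'E'
from h import *
rel((.47,.03,.059,-.07),(.47,.03,-.025,-.07))
E
```

```text
time: 7.52
eef_pos: [0.4672, 0.0319, 0.0564]
eef_rot: [-0.551, -0.443, 0.553, -0.441]
ft_force: [-0.1, -0.5, -3.4]
width: 0.0375
t 7.53 tcp [0.4672 0.0319 0.0564] yaw -0.221 xax [-0.004  0.    -1.   ] q [-0.05 -0.02  1.76  0.    1.4   0.17] w 0.0375 F [-0.1 -0.5 -3.4]
linear [-0.0087, 0.0105, 0.004] rot [-0.0479, 0.0001, 0.0013]
linear [0.2713, 0.0116, 0.0038] rot [-0.0479, 0.0001, 0.0013]
```

```bash
python3 -m inch '[{"linear":[0,0.01,0.004],"delta_rot":[-0.048,0,0.0013],"claw":0.3},{"linear":[0.09,0.01,0.004],"delta_rot":[-0.048,0,0.0013],"claw":0.3},{"linear":[0.18,0.01,0.004],"delta_rot":[-0.048,0,0.0013],"claw":0.3},{"linear":[0.26,0.01,0.004],"delta_rot":[-0.048,0,0.0013],"claw":0.3},{"linear":[0.26,0.01,0.004],"delta_rot":[-0.048,0,0.0013],"claw":0.3}]' 40; python3 - <<'E'
from h import *
rel((.47,.03,-.03,-.07))
s=arm.read_camera('side'); t=arm.read_camera('top')
overlay('side',s,[],240,380,190,290,5.5,'pics/p12.png')
overlay('top',t,[],250,390,190,290,5.5,'pics/p13.png')
E
```

```text
time: 8.15
eef_pos: [0.4655, 0.0303, -0.0254]
eef_rot: [-0.515, -0.484, 0.519, -0.48]
ft_force: [0.2, -0.2, -2.9]
width: 0.0376
t 8.15 tcp [ 0.4655  0.0303 -0.0254] yaw -0.07 xax [-0.009  0.    -1.   ] q [-0.06  0.07  1.85 -0.    1.23  0.01] w 0.0376 F [ 0.2 -0.2 -2.9]
linear [0.0151, 0.0151, 0.0001] rot [0.0001, 0.0001, 0.0029]
```

View pics/p12.png

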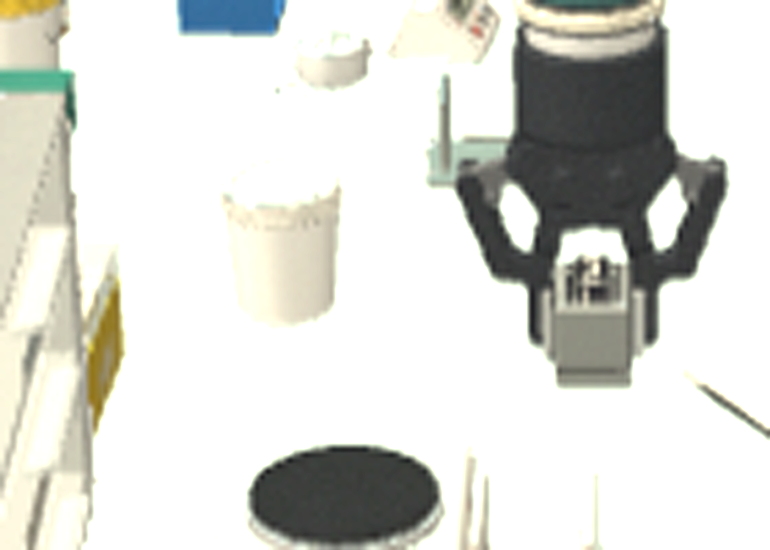

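```bash
python3 -m inch '[{"linear":[0.007,0.008,0],"delta_rot":[0,0,0.0029],"claw":0.3},{"linear":[0.012,0.01,0],"delta_rot":[0,0,0.0029],"claw":0.3},{"linear":[0.016,0.01,0],"delta_rot":[0,0,0.0029],"claw":0.3},{"linear":[0.016,0.01,0],"delta_rot":[0,0,0.0029],"claw":0.3},{"linear":[0.016,0.01,0],"delta_rot":[0,0,0.0029],"claw":0.3}]' 40
```

```text
time: 8.88
eef_pos: [0.472, 0.0299, -0.0268]
eef_rot: [0.519, 0.48, -0.515, 0.484]
ft_force: [0.4, 0.3, -2.9]
width: 0.0374
```

```bash
python3 -m inch '[{"linear":[0.005,0,0],"delta_rot":[0,0,0],"claw":0.3},{"linear":[0.01,0,0],"delta_rot":[0,0,0],"claw":0.3},{"linear":[0.01,0,0],"delta_rot":[0,0,0],"claw":0.3}]' 40;python3 - <<'E'
from h import *
rel((.47,.03,-.03,-.07))
E
```

```text
time: 9.25
eef_pos: [0.4717, 0.0299, -0.0301]
eef_rot: [0.519, 0.48, -0.515, 0.484]
ft_force: [-0.2, 0.3, -2.4]
width: 0.0373
t 9.25 tcp [ 0.4717  0.0299 -0.0301] yaw -0.07 xax [ 0.007 -0.001 -1.   ] q [-0.06  0.08  1.85 -0.    1.21  0.01] w 0.0373 F [-0.2  0.3 -2.4]
linear [-0.0005, -0.0058, 0.0002] rot [0.0, 0.0001, -0.0023]
```

```bash
python3 -m inch '[{"linear":[0.003,0,0],"delta_rot":[0,0,-0.002],"claw":0.3},{"linear":[0.005,0,0],"delta_rot":[0,0,-0.002],"claw":0.3},{"linear":[0.005,0,0],"delta_rot":[0,0,-0.002],"claw":0.3}]' 40;python3 - <<'E'
from h import *
rel((.47,.03,-.03,-.07))
s=arm.read_camera('side')
overlay('side',s,[],300,380,210,270,9,'pics/p14.png')
E
```

```text
time: 9.62
eef_pos: [0.4719, 0.0299, -0.0311]
eef_rot: [0.517, 0.482, -0.517, 0.483]
ft_force: [-2.1, -0.7, 2.1]
width: 0.0378
t 9.62 tcp [ 0.4719  0.0299 -0.0311] yaw -0.07 xax [ 0.001 -0.    -1.   ] q [-0.06  0.08  1.85 -0.    1.21  0.01] w 0.0378 F [-2.1 -0.7  2.1]
linear [-0.0038, -0.0064, 0.0002] rot [0.0001, 0.0001, -0.0003]
```

View pics/p14.png

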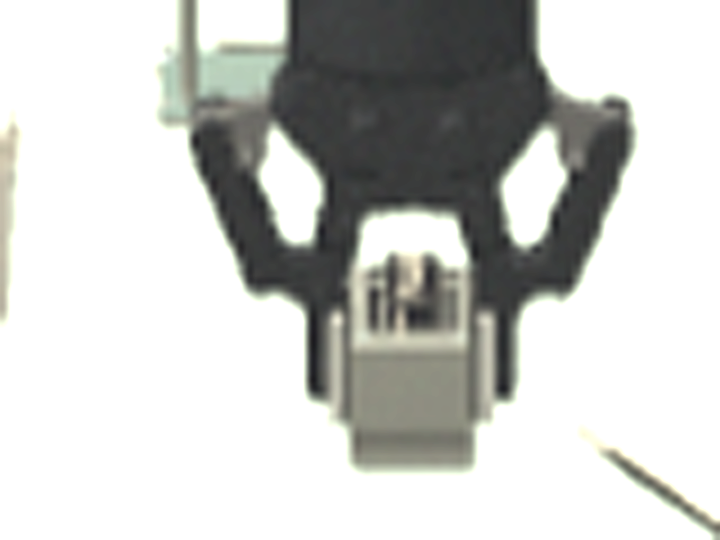

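```bash
python3 -m inch '[{"linear":[0,0,0],"delta_rot":[0,0,0],"claw":0.6},{"linear":[0,0,0],"delta_rot":[0,0,0],"claw":1},{"linear":[0,0,0],"delta_rot":[0,0,0],"claw":1},{"linear":[0,0,0],"delta_rot":[0,0,0],"claw":1},{"linear":[-0.1,0,0],"delta_rot":[0,0,0],"claw":1},{"linear":[-0.2,0,0],"delta_rot":[0,0,0],"claw":1},{"linear":[-0.3,0,0],"delta_rot":[0,0,0],"claw":1},{"linear":[-0.3,0,0],"delta_rot":[0,0,0],"claw":1}]' 40;python3 - <<'E'
from h import *
rel((.4719,.0299,.06,1.5))
s=arm.read_camera('side');t=arm.read_camera('top')
M=(MODULE,.4719,.0299,1.5,0,(0,0,255))
overlay('side',s,[M],300,380,210,270,9,'pics/p15.png')
overlay('top',t,[M],280,360,230,290,9,'pics/p16.png')
E
```

```text
time: 10.68
eef_pos: [0.4742, 0.0298, 0.0618]
eef_rot: [0.519, 0.48, -0.515, 0.484]
ft_force: [-0.3, -0.1, -0.2]
width: 0.0857
t 10.68 tcp [0.4742 0.0298 0.0618] yaw -0.07 xax [ 0.008 -0.001 -1.   ] q [-0.06 -0.02  1.75 -0.    1.4   0.01] w 0.0857 F [-0.3 -0.1 -0.2]
linear [0.0058, -0.0078, 0.0004] rot [-0.4997, 0.002, -0.0019]
```

View pics/p15.png

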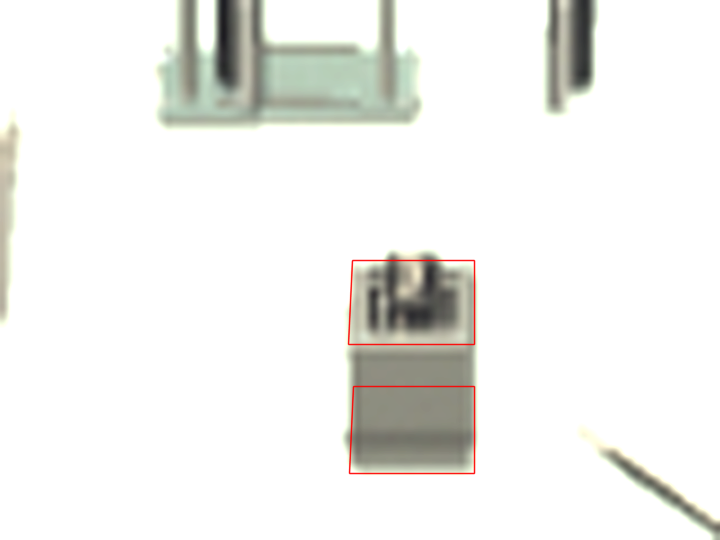

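View pics/p16.png

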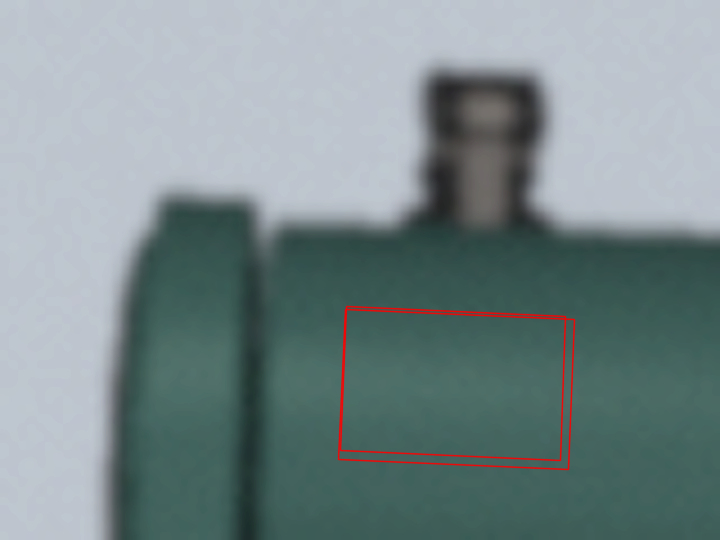

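```bash
python3 -m inch '[{"linear":[0,-0.007,0],"delta_rot":[-0.058,0,-0.001],"claw":1},{"linear":[0,-0.007,0],"delta_rot":[-0.116,0,-0.001],"claw":1},{"linear":[0,-0.007,0],"delta_rot":[-0.174,0,-0.001],"claw":1},{"linear":[0,-0.007,0],"delta_rot":[-0.232,0,-0.001],"claw":1},{"linear":[0,-0.007,0],"delta_rot":[-0.29,0,-0.001],"claw":1},{"linear":[0,-0.007,0],"delta_rot":[-0.348,0,-0.001],"claw":1},{"linear":[0,-0.007,0],"delta_rot":[-0.406,0,-0.001],"claw":1},{"linear":[0,-0.007,0],"delta_rot":[-0.464,0,-0.001],"claw":1}]' 40;python3 - <<'E'
from h import *
rel((.4719,.0299,.06,1.5))
E
```

```text
time: 11.78
eef_pos: [0.468, 0.0302, 0.0563]
eef_rot: [0.062, 0.706, -0.063, 0.703]
ft_force: [-0.2, -0.3, 0.2]
width: 0.0852
t 11.78 tcp [0.468  0.0302 0.0563] yaw 1.394 xax [-0.005 -0.002 -1.   ] q [-0.05 -0.02  1.76 -0.    1.41 -1.45] w 0.0852 F [-0.2 -0.3  0.2]
linear [-0.0125, 0.0012, 0.0128] rot [-0.0338, -0.0016, 0.0008]
```

```bash
python3 -m inch '[{"linear":[0,0.001,0.013],"delta_rot":[-0.034,-0.001,0.001],"claw":1},{"linear":[0.05,0.001,0.013],"delta_rot":[-0.034,-0.001,0.001],"claw":1},{"linear":[0.13,0.001,0.013],"delta_rot":[-0.034,-0.001,0.001],"claw":1},{"linear":[0.13,0.001,0.013],"delta_rot":[-0.034,-0.001,0.001],"claw":1}]' 40;python3 - <<'E'
from h import *
rel((.4719,.0299,-.03,1.5))
s=arm.read_camera('side');t=arm.read_camera('top')
overlay('side',s,[],300,380,210,270,9,'pics/p17.png')
overlay('top',t,[],280,360,230,290,9,'pics/p18.png')
E
```

```text
time: 12.28
eef_pos: [0.4682, 0.0299, 0.0134]
eef_rot: [0.026, 0.71, -0.025, 0.703]
ft_force: [-0.1, -0.2, 0.1]
width: 0.0855
t 12.28 tcp [0.4682 0.0299 0.0134] yaw 1.499 xax [-0.01   0.001 -1.   ] q [-0.06  0.03  1.8   0.    1.32 -1.56] w 0.0855 F [-0.1 -0.2  0.1]
linear [0.1445, 0.0007, 0.0136] rot [-0.0003, -0.0032, -0.0002]
```

View pics/p17.png

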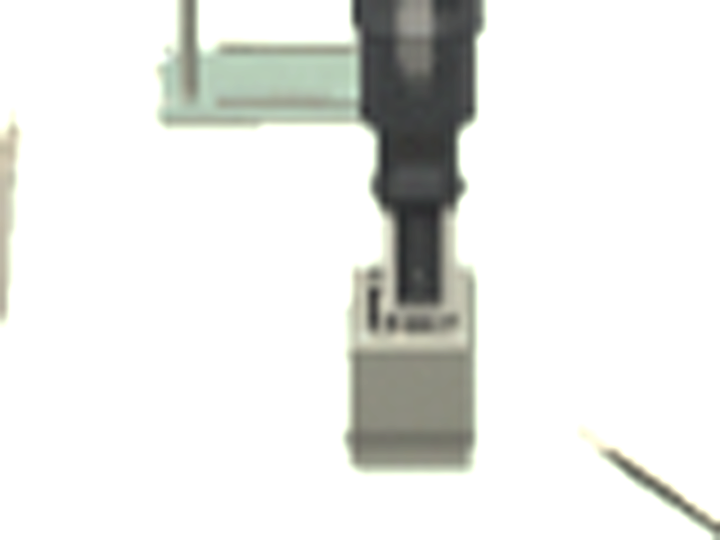

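View pics/p18.png

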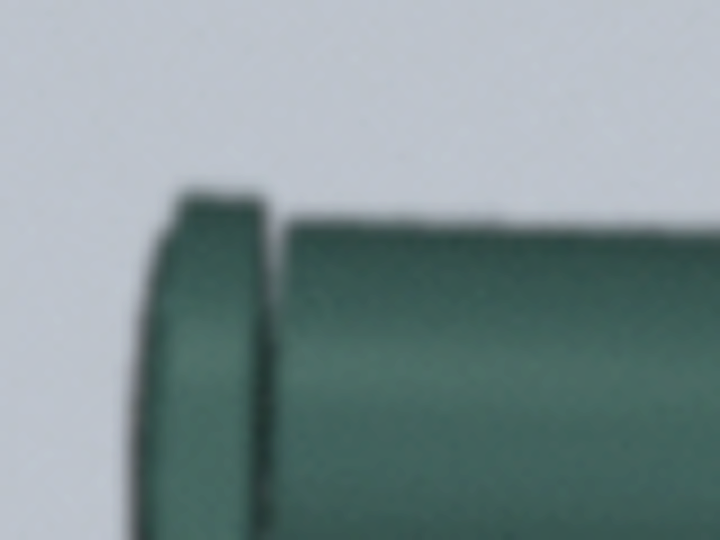

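```bash
python3 -m inch '[{"linear":[0.07,0,0.008],"delta_rot":[0,-0.002,0],"claw":1},{"linear":[0.143,0,0.009],"delta_rot":[0,-0.002,0],"claw":1},{"linear":[0.143,0,0.009],"delta_rot":[0,-0.002,0],"claw":1},{"linear":[0.143,0,0.009],"delta_rot":[0,-0.002,0],"claw":0.8},{"linear":[0.143,0,0.009],"delta_rot":[0,-0.002,0],"claw":0.6},{"linear":[0.143,0,0.009],"delta_rot":[0,-0.002,0],"claw":0.5},{"linear":[0.143,0,0.009],"delta_rot":[0,-0.002,0],"claw":0.5},{"linear":[0.143,0,0.009],"delta_rot":[0,-0.002,0],"claw":0.5}]' 40;python3 - <<'E'
from h import *
rel((.4719,.0299,-.03,1.5))
s=arm.read_camera('side')
overlay('side',s,[],300,380,210,270,9,'pics/p19.png')
E
```

```text
time: 13.38
eef_pos: [0.475, 0.0296, -0.0249]
eef_rot: [0.025, 0.705, -0.025, 0.709]
ft_force: [0.6, 0.6, 6.7]
width: 0.0574
t 13.38 tcp [ 0.475   0.0296 -0.0249] yaw 1.5 xax [ 0.006  0.    -1.   ] q [-0.06  0.08  1.84  0.    1.22 -1.56] w 0.0574 F [0.6 0.6 6.7]
linear [0.017, 0.0002, -0.0105] rot [-0.0001, 0.0018, -0.0003]
```

View pics/p19.png

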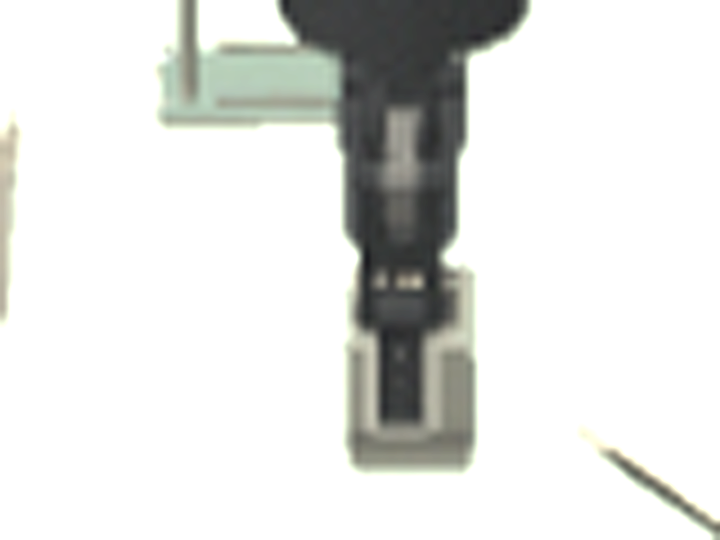

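```bash
python3 -m inch '[{"linear":[-0.06,0,0],"delta_rot":[0,0.001,0],"claw":0.5},{"linear":[-0.13,0,0],"delta_rot":[0,0.001,0],"claw":0.5},{"linear":[-0.2,0,0],"delta_rot":[0,0.001,0],"claw":0.5},{"linear":[-0.3,0,0],"delta_rot":[0,0.001,0],"claw":0.5},{"linear":[-0.3,0,0],"delta_rot":[0,0.001,0],"claw":0.5}]' 45;python3 - <<'E'
from h import *
rel((.509,.2487,.065,1.5))
s=arm.read_camera('side')
overlay('side',s,[],290,390,190,270,7,'pics/p20.png')
E
```

```text
time: 14.05
eef_pos: [0.4761, 0.0294, 0.0669]
eef_rot: [0.025, 0.704, -0.025, 0.709]
ft_force: [0.5, -0.7, -2.7]
width: 0.0572
t 14.05 tcp [0.4761 0.0294 0.0669] yaw 1.5 xax [ 0.007  0.    -1.   ] q [-0.06 -0.02  1.74  0.    1.41 -1.56] w 0.0572 F [ 0.5 -0.7 -2.7]
linear [0.0073, 0.7368, 0.0575] rot [-0.0001, 0.0023, -0.0003]
```

View pics/p20.png

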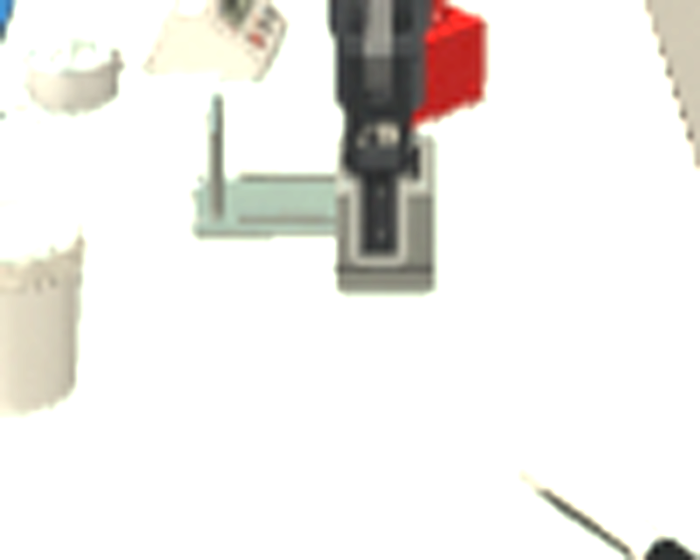

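```bash
python3 -m inch '[{"linear":[0,0.12,0.01],"delta_rot":[0,0.001,0],"claw":0.5},{"linear":[0,0.26,0.02],"delta_rot":[0,0.001,0],"claw":0.5},{"linear":[0,0.4,0.03],"delta_rot":[0,0.001,0],"claw":0.5},{"linear":[0,0.53,0.04],"delta_rot":[0,0.001,0],"claw":0.5},{"linear":[0,0.64,0.05],"delta_rot":[0,0.001,0],"claw":0.5},{"linear":[0,0.71,0.057],"delta_rot":[0,0.001,0],"claw":0.5},{"linear":[0,0.737,0.057],"delta_rot":[0,0.001,0],"claw":0.5},{"linear":[0,0.737,0.057],"delta_rot":[0,0.001,0],"claw":0.5}]' 45;python3 - <<'E'
from h import *
rel((.509,.2487,.065,1.5),(.509,.2487,.04,1.5))
s=arm.read_camera('side');t=arm.read_camera('top')
p,R,_=pose()
X=([MIXER[2],MIXER[3],MIXER[4]],.506,.2487,-.07,0,(0,0,255)); M=(MODULE,p[0]-.003,p[1],1.5,p[2]+.025,(255,0,0))
overlay('side',s,[X,M],260,380,220,320,6,'pics/p21.png')
overlay('top',t,[X,M],190,290,200,290,7,'pics/p22.png')
E
```

```text
time: 15.1
eef_pos: [0.507, 0.2483, 0.0646]
eef_rot: [0.025, 0.707, -0.025, 0.706]
ft_force: [0.6, -0.0, -1.9]
width: 0.057
t 15.1 tcp [0.507  0.2483 0.0646] yaw 1.5 xax [-0.001 -0.    -1.   ] q [ 0.36  0.18  1.53 -0.    1.43 -1.14] w 0.057 F [ 0.6 -0.  -1.9]
linear [-0.0014, 0.0016, 0.0064] rot [-0.0001, -0.0003, 0.0002]
linear [0.0819, 0.0017, 0.0065] rot [-0.0001, -0.0003, 0.0002]
```

View pics/p21.png

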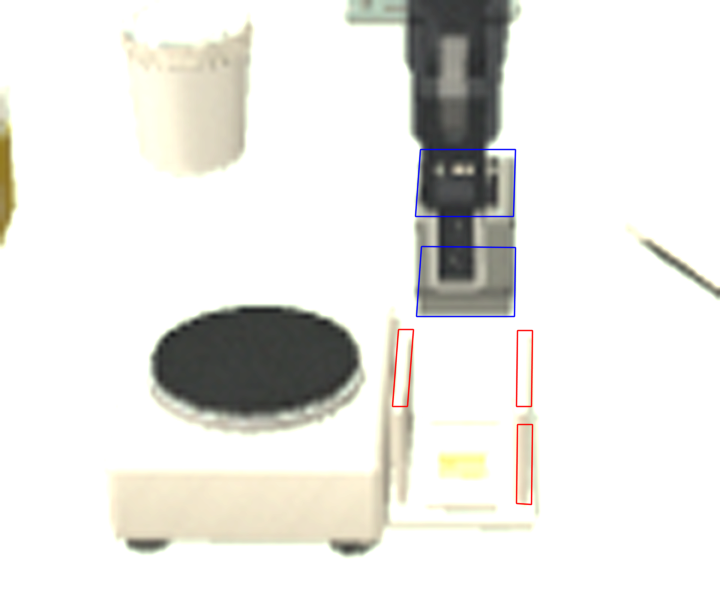

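View pics/p22.png

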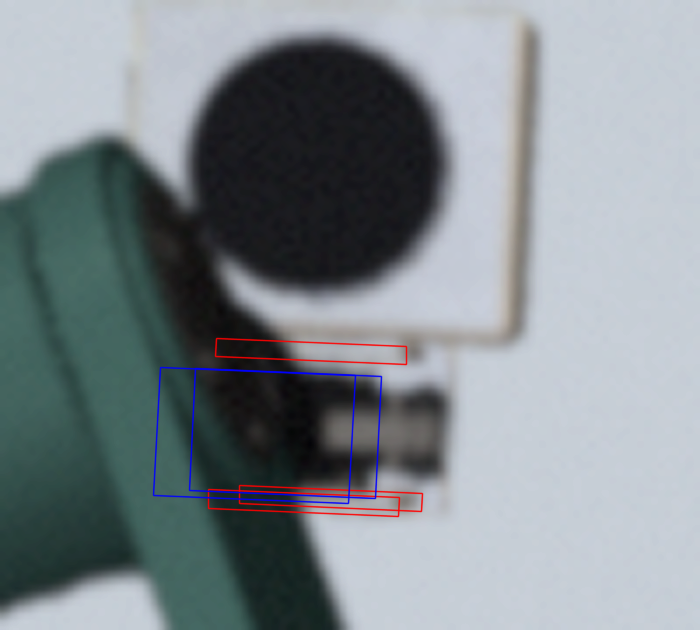

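```bash
python3 -m inch '[{"linear":[0.05,0.001,0.005],"delta_rot":[0,0,0],"claw":0.5},{"linear":[0.11,0.001,0.005],"delta_rot":[0,0,0],"claw":0.5},{"linear":[0.11,0.001,0.005],"delta_rot":[0,0,0],"claw":0.5},{"linear":[0.11,0.001,0.005],"delta_rot":[0,0,0],"claw":0.5}]' 45;python3 - <<'E'
from h import *
rel((.5085,.2487,.03,1.5),(.5085,.2487,-.019,1.5))
s=arm.read_camera('side');t=arm.read_camera('top')
p,R,_=pose()
X=([MIXER[2],MIXER[3],MIXER[4]],.506,.2487,-.07,0,(0,0,255)); M=(MODULE,p[0]-.003,p[1],1.5,p[2]+.025,(255,0,0))
c=np.clip((s.astype(float)-60)*1.15,0,255).astype(np.uint8)
overlay('side',c,[],300,360,240,315,8,'pics/p23.png')
c=np.clip((t.astype(float)-95)*4,0,255).astype(np.uint8)
overlay('top',c,[],190,290,200,290,7,'pics/p24.png')
E
```

```text
time: 15.7
eef_pos: [0.5087, 0.2478, 0.0316]
eef_rot: [0.025, 0.707, -0.026, 0.706]
ft_force: [-0.3, 0.2, -3.2]
width: 0.0572
t 15.7 tcp [0.5087 0.2478 0.0316] yaw 1.499 xax [-0.001 -0.    -1.   ] q [ 0.35  0.21  1.56 -0.    1.37 -1.15] w 0.0572 F [-0.3  0.2 -3.2]
linear [0.0054, 0.0031, -0.0007] rot [-0.0005, -0.0002, 0.0002]
linear [0.1687, 0.0031, -0.0006] rot [-0.0005, -0.0002, 0.0002]
```

View pics/p23.png

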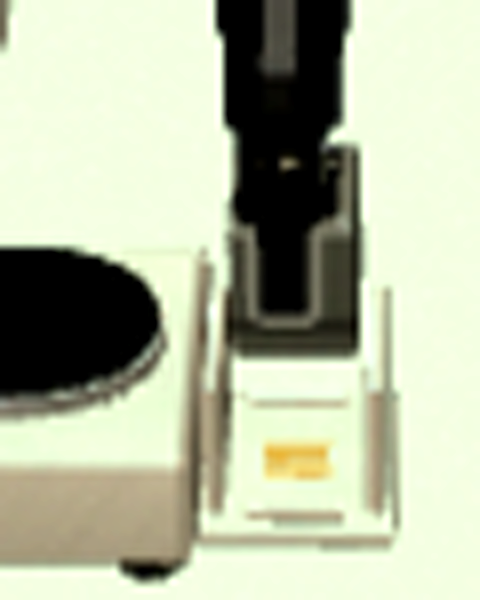

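View pics/p24.png

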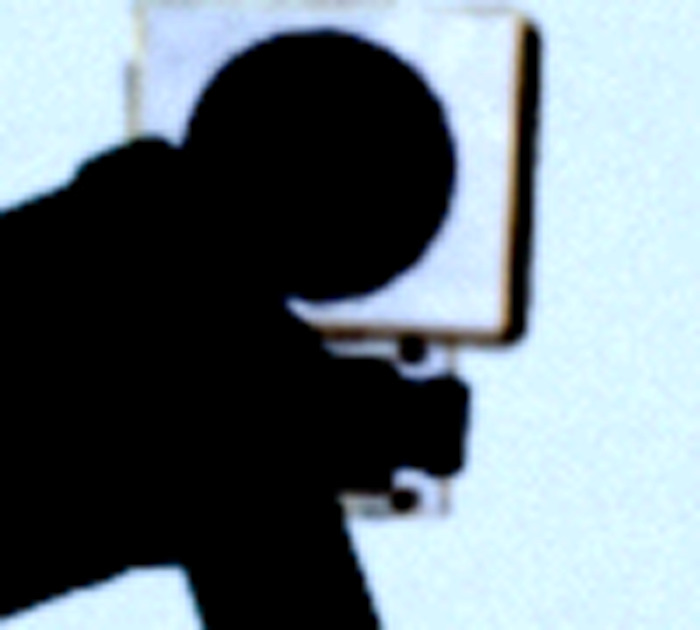

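```bash
python3 -m inch '[{"linear":[0.025,0.003,0],"delta_rot":[0,0,0],"claw":0.5},{"linear":[0.05,0.004,0],"delta_rot":[0,0,0],"claw":0.5},{"linear":[0.075,0.004,0],"delta_rot":[0,0,0],"claw":0.5},{"linear":[0.075,0.004,0],"delta_rot":[0,0,0],"claw":0.5}]' 45;python3 - <<'E'
from h import *
rel((.5085,.249,-.019,1.5))
s=arm.read_camera('side')
c=np.clip((s.astype(float)-60)*1.15,0,255).astype(np.uint8)
overlay('side',c,[],300,360,240,315,8,'pics/p25.png')
E
```

```text
time: 16.3
eef_pos: [0.5085, 0.249, 0.0088]
eef_rot: [0.025, 0.707, -0.026, 0.706]
ft_force: [0.4, -0.6, -2.9]
width: 0.0572
t 16.3 tcp [0.5085 0.249  0.0088] yaw 1.499 xax [-0.001 -0.001 -1.   ] q [ 0.36  0.23  1.58 -0.    1.33 -1.14] w 0.0572 F [ 0.4 -0.6 -2.9]
linear [0.0926, 0.0001, 0.0002] rot [-0.0004, -0.0004, 0.0002]
```

View pics/p25.png

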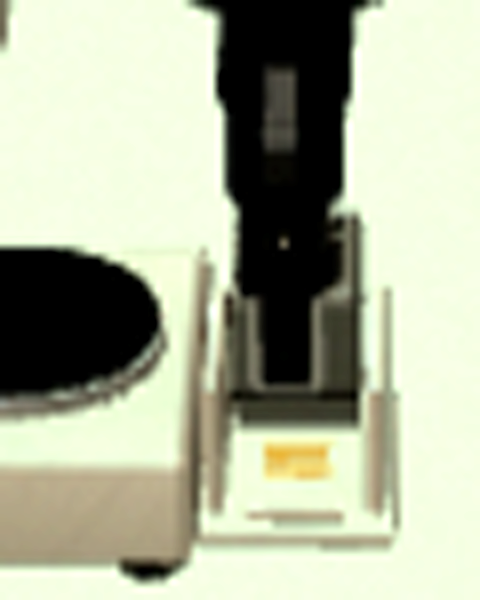

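Sinking cleanly between the walls, without side force. Lower the rest.

```bash
python3 -m inch '[{"linear":[0.03,0,0],"delta_rot":[0,0,0],"claw":0.5},{"linear":[0.06,0,0],"delta_rot":[0,0,0],"claw":0.5},{"linear":[0.08,0,0],"delta_rot":[0,0,0],"claw":0.5},{"linear":[0.08,0,0],"delta_rot":[0,0,0],"claw":0.5},{"linear":[0.08,0,0],"delta_rot":[0,0,0],"claw":0.5}]' 45;python3 - <<'E'
from h import *
rel((.5085,.249,-.019,1.5))
E
```

```text
time: 16.98
eef_pos: [0.5092, 0.2492, -0.0144]
eef_rot: [0.025, 0.707, -0.026, 0.707]
ft_force: [-0.9, -0.1, -2.4]
width: 0.0574
t 16.98 tcp [ 0.5092  0.2492 -0.0144] yaw 1.499 xax [ 0. -0. -1.] q [ 0.36  0.26  1.61 -0.    1.28 -1.14] w 0.0574 F [-0.9 -0.1 -2.4]
linear [0.0153, -0.0009, -0.0021] rot [-0.0004, 0.0, 0.0]
```

```bash
python3 -m inch '[{"linear":[0.007,0,-0.002],"delta_rot":[0,0,0],"claw":0.5},{"linear":[0.014,0,-0.002],"delta_rot":[0,0,0],"claw":0.5},{"linear":[0.018,0,-0.002],"delta_rot":[0,0,0],"claw":0.5},{"linear":[0.018,0,-0.002],"delta_rot":[0,0,0],"claw":0.5}]' 45;python3 - <<'E'
from h import *
rel((.5085,.249,-.019,1.5))
s=arm.read_camera('side')
c=np.clip((s.astype(float)-60)*1.15,0,255).astype(np.uint8)
overlay('side',c,[],300,360,240,315,8,'pics/p26.png')
E
```

```text
time: 17.48
eef_pos: [0.5087, 0.2494, -0.0188]
eef_rot: [0.026, 0.706, -0.025, 0.707]
ft_force: [-3.0, -1.3, 4.5]
width: 0.0574
t 17.48 tcp [ 0.5087  0.2494 -0.0188] yaw 1.499 xax [ 0.001  0.    -1.   ] q [ 0.36  0.26  1.61 -0.    1.27 -1.14] w 0.0574 F [-3.  -1.3  4.5]
linear [0.0008, -0.0013, -0.0007] rot [-0.0004, 0.0002, -0.0001]
```

View pics/p26.png

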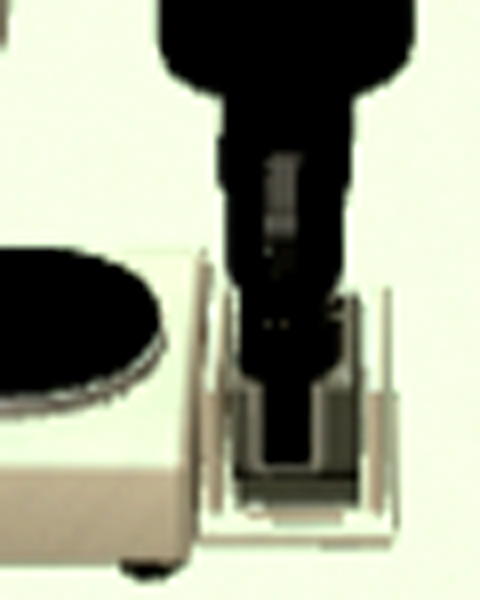

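```bash
python3 -m inch '[{"linear":[0,0,0],"delta_rot":[0,0,0],"claw":0.8},{"linear":[0,0,0],"delta_rot":[0,0,0],"claw":1},{"linear":[0,0,0],"delta_rot":[0,0,0],"claw":1},{"linear":[0,0,0],"delta_rot":[0,0,0],"claw":1},{"linear":[-0.12,0,0],"delta_rot":[0,0,0],"claw":1},{"linear":[-0.24,0,0],"delta_rot":[0,0,0],"claw":1},{"linear":[-0.35,-0.2,-0.1],"delta_rot":[0,0,0],"claw":0.5},{"linear":[-0.35,-0.6,-0.2],"delta_rot":[0,0,0],"claw":0}]' 45;python3 -m inch '[{"linear":[0,-0.5,0],"delta_rot":[0,0,0],"claw":0},{"linear":[0,-0.5,0],"delta_rot":[0,0,0],"claw":0},{"linear":[0,-0.5,0],"delta_rot":[0,0,0],"claw":0}]'; python3 - <<'E'
from h import *
rel()
s=arm.read_camera('side');t=arm.read_camera('top')
M=(MODULE,.506,.249,1.5,.006,(0,0,255))
overlay('side',s,[],310,350,255,310,11,'pics/q1.png')
overlay('side',s,[M],310,350,255,310,11,'pics/q1m.png')
overlay('top',t,[],215,260,240,280,14,'pics/q2.png')
overlay('top',t,[M],215,260,240,280,14,'pics/q2m.png')
cv2.imwrite('pics/fulltop.png',t)
E
```

```text
time: 18.52
eef_pos: [0.4609, 0.142, 0.0862]
eef_rot: [0.025, 0.704, -0.024, 0.709]
ft_force: [1.1, -1.4, -0.6]
width: 0.052
time: 18.9
eef_pos: [0.4501, -0.0105, 0.0863]
eef_rot: [0.026, 0.704, -0.026, 0.709]
ft_force: [-0.2, 0.3, 0.3]
width: 0.0001
t 18.9 tcp [ 0.4501 -0.0105  0.0863] yaw 1.498 xax [ 0.008  0.    -1.   ] q [-0.15 -0.1   1.77  0.    1.46 -1.65] w 0.0001 F [-0.2  0.3  0.3]
```

View pics/q1m.png

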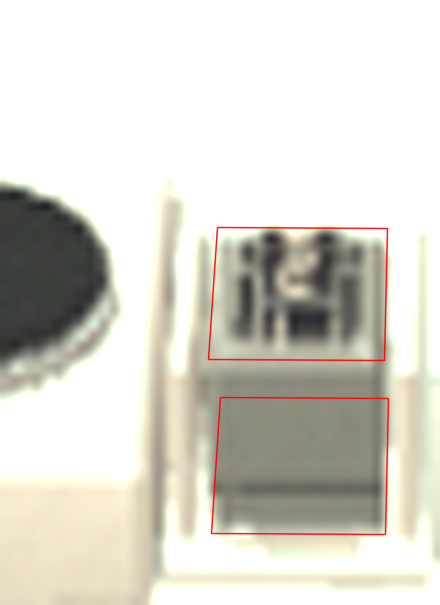

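View pics/q1.png

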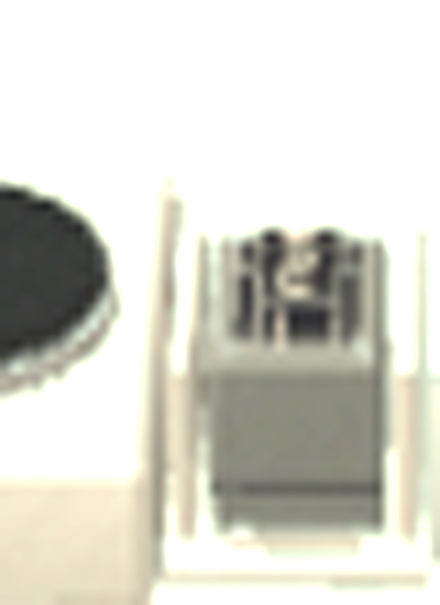

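View pics/q2.png

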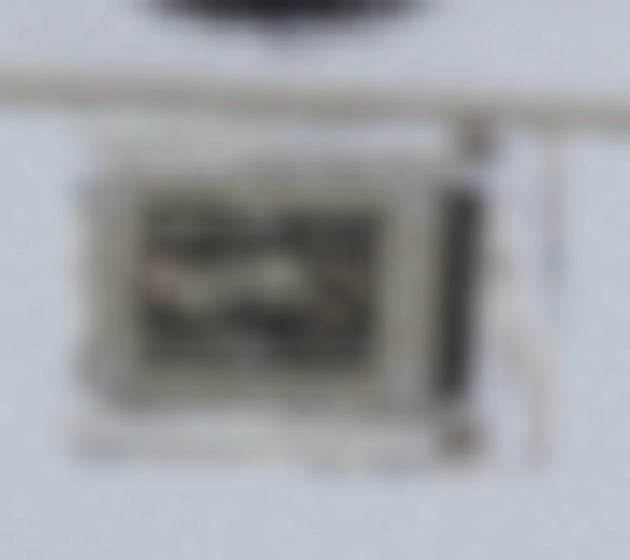

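View pics/fulltop.png

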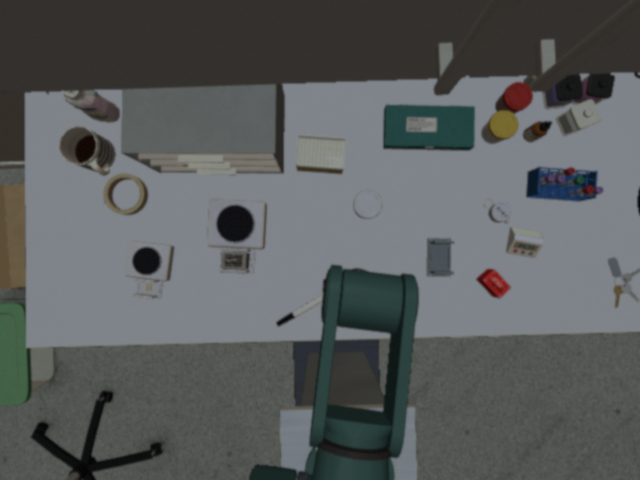

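```bash
python3 - <<'E'
from h import *
rel((.506,.259,.06,1.5))
E
```

```text
t 19.0 tcp [ 0.4504 -0.01    0.0862] yaw 1.497 xax [ 0.007  0.    -1.   ] q [-0.15 -0.09  1.77  0.    1.46 -1.65] w -0.0001 F [-0.7  0.7  0.4]
linear [0.0887, 0.9079, 0.118] rot [-0.001, 0.0023, -0.0002]
```

```bash
python3 -m inch '[{"linear":[0,0.2,0.1],"delta_rot":[-0.001,0.001,0],"claw":0},{"linear":[0,0.4,0.118],"delta_rot":[-0.001,0.001,0],"claw":0},{"linear":[0.03,0.6,0.118],"delta_rot":[-0.001,0.001,0],"claw":0},{"linear":[0.06,0.8,0.118],"delta_rot":[-0.001,0.001,0],"claw":0},{"linear":[0.08,0.9,0.118],"delta_rot":[-0.001,0.001,0],"claw":0},{"linear":[0.088,0.908,0.118],"delta_rot":[-0.001,0.001,0],"claw":0},{"linear":[0.088,0.908,0.118],"delta_rot":[-0.001,0.001,0],"claw":0}]' 45; python3 - <<'E'
from h import *
rel((.506,.259,.035,1.5))
s=arm.read_camera('side');overlay('side',s,[],290,370,225,305,7.5,'pics/q3.png')
E
```

```text
time: 19.88
eef_pos: [0.5054, 0.2592, 0.0598]
eef_rot: [0.025, 0.706, -0.025, 0.708]
ft_force: [-0.6, -0.1, -0.2]
width: -0.0
t 19.88 tcp [0.5054 0.2592 0.0598] yaw 1.501 xax [ 0.003 -0.    -1.   ] q [ 0.38  0.19  1.53 -0.    1.42 -1.13] w -0.0 F [-0.6 -0.1 -0.2]
linear [0.0826, -0.0006, 0.0018] rot [0.0004, 0.001, 0.0001]
```

View pics/q3.png

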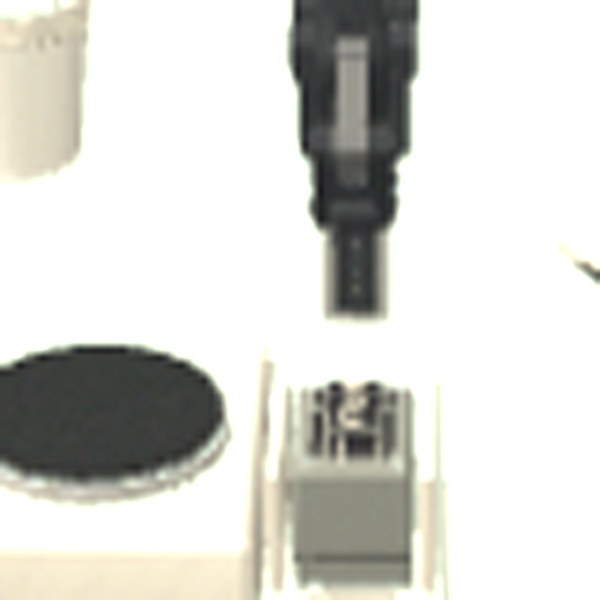

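```bash
python3 -m inch '[{"linear":[0.045,0,0.002],"delta_rot":[0,0,0],"claw":0},{"linear":[0.085,0,0.002],"delta_rot":[0,0,0],"claw":0},{"linear":[0.085,0,0.002],"delta_rot":[0,0,0],"claw":0},{"linear":[0.085,0,0.002],"delta_rot":[0,0,0],"claw":0}]' 45; python3 - <<'E'
from h import *
rel((.506,.259,.03,1.5))
s=arm.read_camera('side');overlay('side',s,[],310,350,255,310,11,'pics/q4.png')
E
```

```text
time: 20.42
eef_pos: [0.5065, 0.2583, 0.0345]
eef_rot: [0.025, 0.705, -0.025, 0.708]
ft_force: [-0.7, 0.6, -0.0]
width: 0.0001
t 20.43 tcp [0.5065 0.2583 0.0345] yaw 1.499 xax [ 0.004 -0.    -1.   ] q [ 0.37  0.21  1.56 -0.    1.37 -1.13] w 0.0001 F [-0.7  0.6 -0. ]
linear [0.015, 0.0023, -0.0018] rot [-0.0002, 0.0011, 0.0]
```

View pics/q4.png

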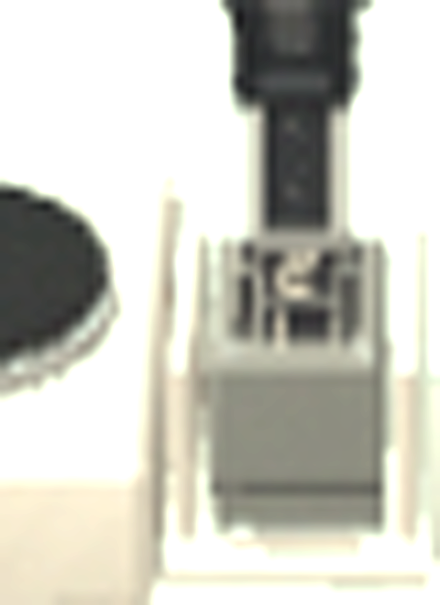

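```bash
python3 -m inch '[{"linear":[0.008,0.002,0],"delta_rot":[0,0,0],"claw":0},{"linear":[0.014,0.002,0],"delta_rot":[0,0,0],"claw":0},{"linear":[0.014,0.002,0],"delta_rot":[0,0,0],"claw":0}]' 45; python3 -m inch '[{"linear":[0.004,0,0],"delta_rot":[0,0,0],"claw":0},{"linear":[0.006,0,0],"delta_rot":[0,0,0],"claw":0},{"linear":[0.006,0,0],"delta_rot":[0,0,0],"claw":0}]' 45
```

```text
time: 20.85
eef_pos: [0.5067, 0.2591, 0.0305]
eef_rot: [0.025, 0.705, -0.025, 0.708]
ft_force: [0.7, -0.1, -0.5]
width: 0.0
time: 21.22
eef_pos: [0.5066, 0.2591, 0.0286]
eef_rot: [0.025, 0.705, -0.025, 0.708]
ft_force: [0.3, -1.2, -0.5]
width: 0.0001
```

```bash
python3 -m inch '[{"linear":[0.003,0,0],"delta_rot":[0,0,0],"claw":0},{"linear":[0.004,0,0],"delta_rot":[0,0,0],"claw":0},{"linear":[0.004,0,0],"delta_rot":[0,0,0],"claw":0}]' 45; python3 -m inch '[{"linear":[0.003,0,0],"delta_rot":[0,0,0],"claw":0},{"linear":[0.004,0,0],"delta_rot":[0,0,0],"claw":0},{"linear":[0.004,0,0],"delta_rot":[0,0,0],"claw":0}]' 45
```

```text
time: 21.6
eef_pos: [0.5067, 0.2591, 0.0276]
eef_rot: [0.025, 0.705, -0.025, 0.708]
ft_force: [0.8, -0.3, 1.1]
width: 0.0001
time: 21.98
eef_pos: [0.5069, 0.2596, 0.0273]
eef_rot: [0.025, 0.705, -0.025, 0.708]
ft_force: [-0.9, 0.6, 4.6]
width: -0.0003
```

```bash
python3 -m inch '[{"linear":[0.004,-0.012,0],"delta_rot":[0,0,0],"claw":0},{"linear":[0.004,-0.024,0],"delta_rot":[0,0,0],"claw":0},{"linear":[0.004,-0.036,0],"delta_rot":[0,0,0],"claw":0},{"linear":[0.004,-0.048,0],"delta_rot":[0,0,0],"claw":0},{"linear":[0.004,-0.06,0],"delta_rot":[0,0,0],"claw":0},{"linear":[0.004,-0.06,0],"delta_rot":[0,0,0],"claw":0},{"linear":[0.004,-0.06,0],"delta_rot":[0,0,0],"claw":0}]' 45; python3 - <<'E'
from h import *
rel((.506,.259,.04,1.5))
s=arm.read_camera('side');overlay('side',s,[],310,350,255,310,11,'pics/q5.png')
E
```

```text
time: 22.85
eef_pos: [0.5058, 0.2419, 0.0276]
eef_rot: [0.026, 0.705, -0.024, 0.709]
ft_force: [-2.5, 0.4, 7.0]
width: 0.0001
t 22.85 tcp [0.5058 0.2419 0.0276] yaw 1.5 xax [ 0.006  0.002 -1.   ] q [ 0.35  0.2   1.59 -0.    1.35 -1.15] w 0.0001 F [-2.5  0.4  7. ]
linear [-0.0413, 0.0569, -0.0031] rot [0.0, 0.0018, -0.0006]
```

View pics/q5.png

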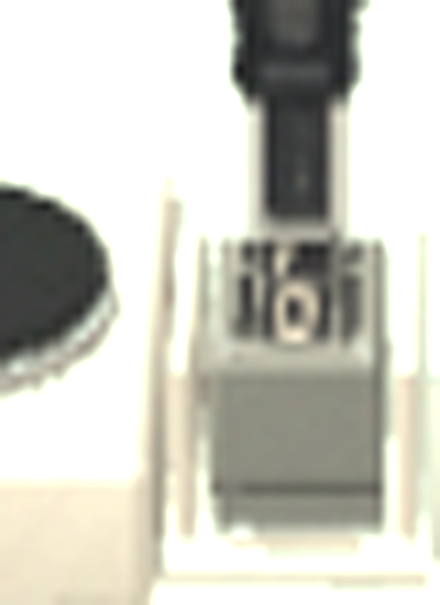

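```bash
python3 -m inch '[{"linear":[-0.04,0,0],"delta_rot":[0,0,0],"claw":0},{"linear":[-0.1,0,0],"delta_rot":[0,0,0],"claw":0},{"linear":[-0.1,-0.25,0],"delta_rot":[0,0,0],"claw":0},{"linear":[-0.1,-0.4,0],"delta_rot":[0,0,0],"claw":0},{"linear":[-0.1,-0.4,0],"delta_rot":[0,0,0],"claw":0}]' 45; python3 - <<'E'
from h import *
rel((.506,.259,.04,1.5))
ss=np.mean([arm.read_camera('side') for _ in range(3)],0).astype(np.uint8)
tt=np.mean([arm.read_camera('top') for _ in range(3)],0).astype(np.uint8)
cv2.imwrite('pics/s6.png',ss);cv2.imwrite('pics/t6.png',tt)
overlay('side',ss,[],322,348,265,295,20,'pics/q6.png')
overlay('top',tt,[],220,250,250,275,24,'pics/q7.png')
E
```

```text
time: 23.52
eef_pos: [0.4975, 0.119, 0.0585]
eef_rot: [0.027, 0.704, -0.027, 0.709]
ft_force: [0.7, -0.2, 0.0]
width: 0.0001
t 23.52 tcp [0.4975 0.119  0.0585] yaw 1.495 xax [ 0.007  0.001 -1.   ] q [ 0.12  0.07  1.67 -0.    1.4  -1.37] w 0.0001 F [ 0.7 -0.2  0. ]
linear [0.062, 0.4676, -0.0078] rot [-0.0017, 0.0023, -0.0003]
```

View pics/q6.png

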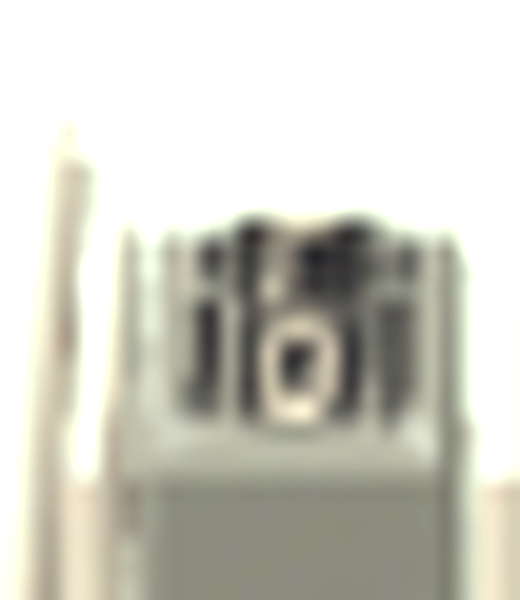

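View pics/q7.png

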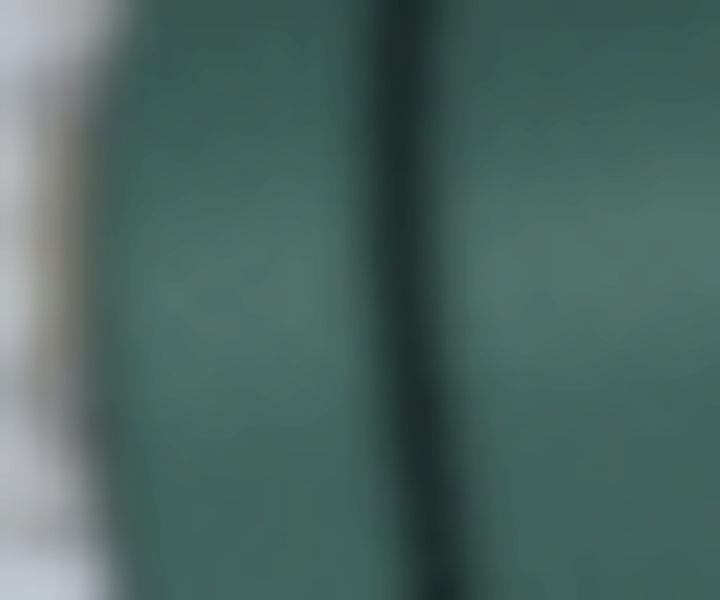

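```bash
python3 -m inch '[{"linear":[-0.05,-0.3,0],"delta_rot":[0,0,0],"claw":0},{"linear":[-0.05,-0.4,0],"delta_rot":[0,0,0],"claw":0},{"linear":[-0.05,-0.4,0],"delta_rot":[0,0,0],"claw":0}]' 45; cat >> h.py <<'E'
def strip(n,im,cx=.506,cy=.249,yaw=1.5,z=.042,ph=np.linspace(-70,70,281),W=81,du=0,dv=0):
    # rows: angle from top toward world +y (down = +y); cols: along axle as seen with +y at bottom (left= +x world)
    u=np.linspace(-.009,.009,W); A,U=np.meshgrid(np.radians(ph),u,indexing='ij')
    e=np.array([np.cos(yaw),np.sin(yaw),0]); a=np.array([np.sin(yaw),-np.cos(yaw),0]) # a ~ +x world
    P=np.array([cx,cy,z])+.022*(np.sin(A)[...,None]*e+np.cos(A)[...,None]*[0,0,1])-U[...,None]*a
    uv=proj(n,P.reshape(-1,3)).reshape(A.shape+(2,)).astype(np.float32)+np.float32([du,dv])
    return cv2.remap(im,uv[...,0],uv[...,1],cv2.INTER_CUBIC)
def look(k,N=4):
    S=np.mean([arm.read_camera('side') for _ in range(N)],0); Tt=np.mean([arm.read_camera('top') for _ in range(N)],0)
    np.savez(f'pics/{k}.npz',S=S,T=Tt)
    a=strip('side',S.astype(np.float32)); b=strip('top',Tt.astype(np.float32))
    f=lambda g:cv2.resize(np.clip((g-g.min())/(np.percentile(g,99)-g.min())*255,0,255).astype(np.uint8),None,fx=3,fy=2)
    cv2.imwrite(f'pics/{k}.png',np.hstack([f(a),f(b)]))
E
python3 - <<'E'
from h import *
look('L1'); rel((.506,.259,.04,1.5))
d=np.load('pics/L1.npz')
overlay('top',d['T'].astype(np.uint8),[],220,255,248,275,22,'pics/q8.png')
E
```

```text
time: 24.2
eef_pos: [0.4894, 0.0013, 0.0729]
eef_rot: [0.026, 0.704, -0.025, 0.709]
ft_force: [-0.2, 0.2, 0.3]
width: 0.0002
t 24.6 tcp [0.4889 0.0048 0.0721] yaw 1.504 xax [ 0.006  0.002 -1.   ] q [-0.11  0.01  1.7   0.    1.43 -1.61] w -0.0 F [-0.2  0.3  0.2]
linear [0.1089, 0.849, -0.0002] rot [0.0013, 0.0017, -0.0008]
```

View pics/L1.png

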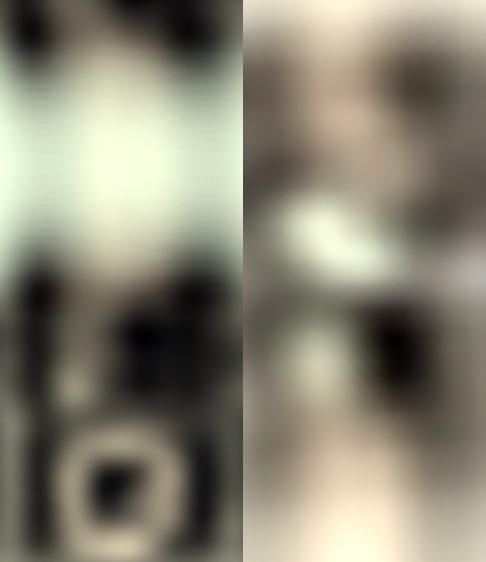

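View pics/q8.png

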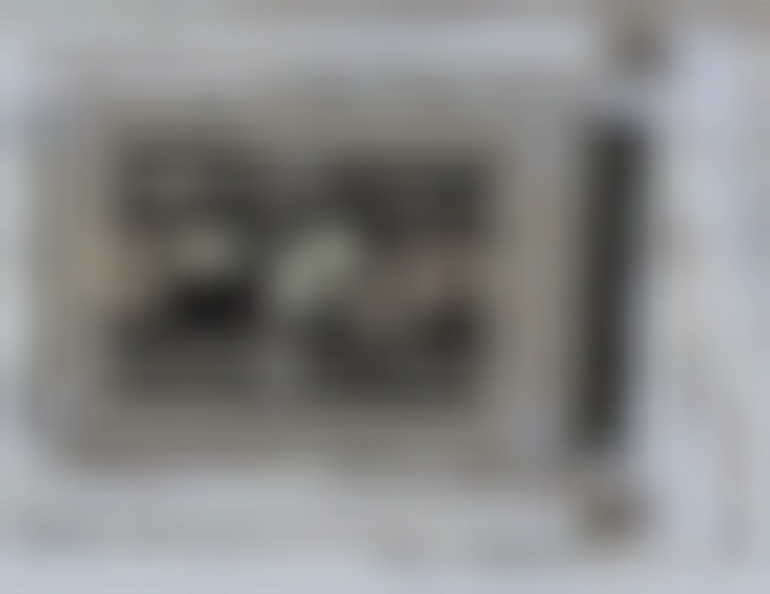

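```bash
python3 -m inch '[{"linear":[-0.03,0.2,0],"delta_rot":[0,0.001,0],"claw":0},{"linear":[-0.03,0.4,0],"delta_rot":[0,0.001,0],"claw":0},{"linear":[-0.03,0.6,0],"delta_rot":[0,0.001,0],"claw":0},{"linear":[0,0.8,0],"delta_rot":[0,0.001,0],"claw":0},{"linear":[0.08,0.85,0],"delta_rot":[0,0.001,0],"claw":0},{"linear":[0.115,0.852,0],"delta_rot":[0,0.001,0],"claw":0},{"linear":[0.115,0.852,0],"delta_rot":[0,0.001,0],"claw":0}]' 45; python3 - <<'E'
from h import *
rel((.506,.259,.0265,1.5))
E
```

```text
time: 25.48
eef_pos: [0.5051, 0.2591, 0.0369]
eef_rot: [0.024, 0.707, -0.023, 0.707]
ft_force: [0.3, 0.4, 1.2]
width: 0.0003
t 25.48 tcp [0.5051 0.2591 0.0369] yaw 1.504 xax [-0.     0.001 -1.   ] q [ 0.37  0.21  1.55  0.    1.38 -1.13] w 0.0003 F [0.3 0.4 1.2]
linear [0.0347, -0.0003, 0.003] rot [0.0013, -0.0001, -0.0002]
```

```bash
python3 -m inch '[{"linear":[0.02,0,0.002],"delta_rot":[0.001,0,0],"claw":0},{"linear":[0.034,0,0.002],"delta_rot":[0.001,0,0],"claw":0},{"linear":[0.034,0,0.002],"delta_rot":[0.001,0,0],"claw":0},{"linear":[0.034,-0.02,0.002],"delta_rot":[0.001,0,0],"claw":0},{"linear":[0.034,-0.04,0.002],"delta_rot":[0.001,0,0],"claw":0},{"linear":[0.034,-0.06,0.002],"delta_rot":[0.001,0,0],"claw":0},{"linear":[0.034,-0.07,0.002],"delta_rot":[0.001,0,0],"claw":0},{"linear":[0.034,-0.07,0.002],"delta_rot":[0.001,0,0],"claw":0}]' 45; python3 - <<'E'
from h import *
rel((.506,.259,.0265,1.5))
s=arm.read_camera('side');overlay('side',s,[],322,348,265,295,20,'pics/q9.png')
E
```

```text
time: 26.48
eef_pos: [0.5046, 0.2375, 0.0268]
eef_rot: [0.025, 0.707, -0.025, 0.707]
ft_force: [-0.0, -0.0, 3.6]
width: 0.0002
t 26.48 tcp [0.5046 0.2375 0.0268] yaw 1.5 xax [ 0. -0. -1.] q [ 0.34  0.2   1.59 -0.    1.36 -1.16] w 0.0002 F [-0.  -0.   3.6]
linear [0.0012, 0.0719, -0.0004] rot [0.0001, 0.0001, 0.0]
```

View pics/q9.png

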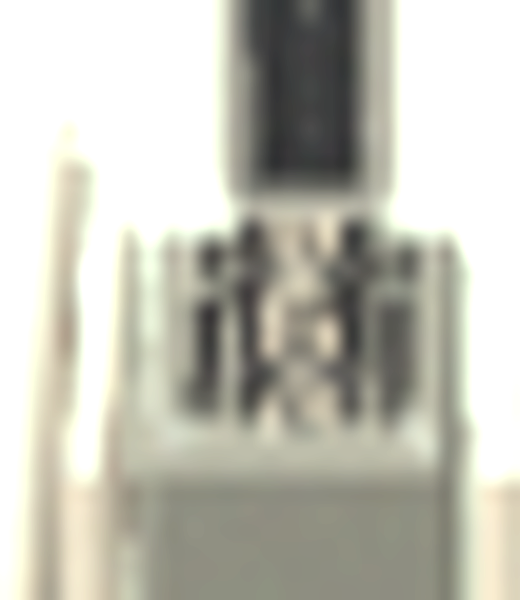

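```bash
python3 -m inch '[{"linear":[-0.04,0,0],"delta_rot":[0,0,0],"claw":0},{"linear":[-0.12,-0.1,0],"delta_rot":[0,0,0],"claw":0},{"linear":[-0.12,-0.3,0],"delta_rot":[0,0,0],"claw":0},{"linear":[-0.12,-0.5,0],"delta_rot":[0,0,0],"claw":0},{"linear":[-0.12,-0.7,0],"delta_rot":[0,0,0],"claw":0},{"linear":[-0.12,-0.75,0],"delta_rot":[0,0,0],"claw":0},{"linear":[-0.12,-0.75,0],"delta_rot":[0,0,0],"claw":0}]' 45;python3 - <<'E'
from h import *
look('L2'); rel((.506,.26,.04,1.5))
d=np.load('pics/L2.npz')
overlay('top',d['T'].astype(np.uint8),[],220,255,248,275,22,'pics/q10.png')
overlay('side',d['S'].astype(np.uint8),[],322,348,265,295,20,'pics/q11.png')
E
```

```text
time: 27.4
eef_pos: [0.4886, 0.0128, 0.0628]
eef_rot: [0.026, 0.707, -0.025, 0.707]
ft_force: [-0.1, 0.8, 0.9]
width: 0.0002
t 27.8 tcp [0.4888 0.014  0.0628] yaw 1.502 xax [ 0. -0. -1.] q [-0.09  0.02  1.71 -0.    1.41 -1.59] w -0.0 F [-0.5 -0.2  0.3]
linear [0.076, 0.822, 0.001] rot [0.0007, 0.0, 0.0001]
```

View pics/L2.png

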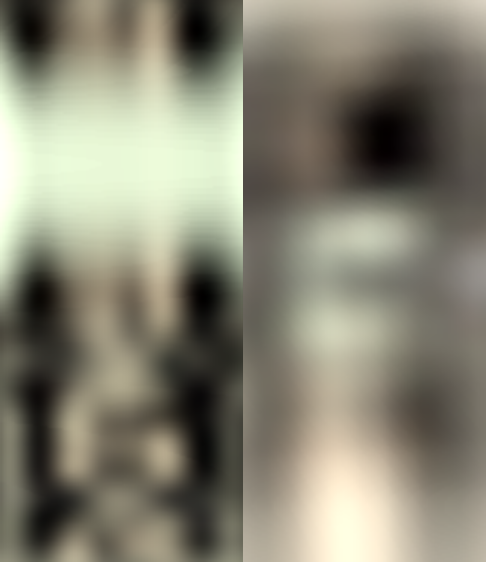

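View pics/q10.png

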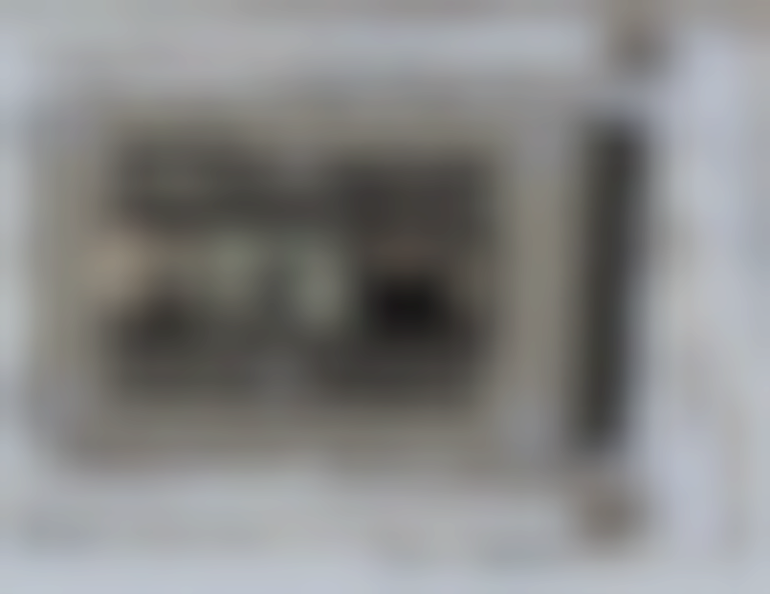

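View pics/q11.png

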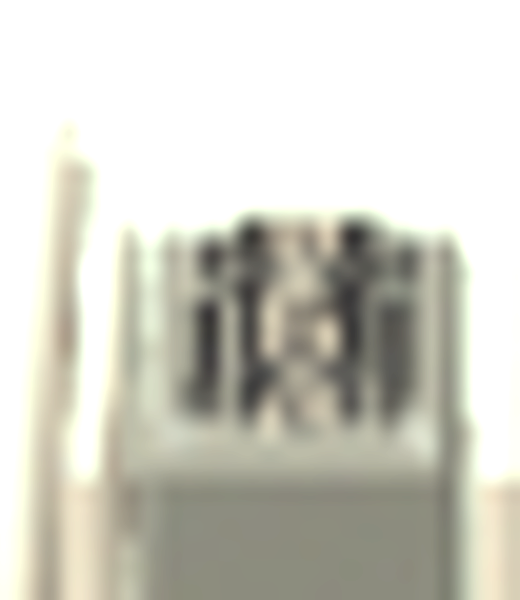

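```bash
cat > tm.py <<'E'
from h import *
import itertools
def tex(th,sgn,font,sc,thick,hmm=10.0,wmm=7.5):
    # unrolled strip image phi -180..180 (0.5deg -> 720 rows), 81 cols over 18mm; down=+y
    out=np.zeros((720,81),np.float32)
    for d in range(10):
        c=np.zeros((120,120),np.uint8); (w,h),b=cv2.getTextSize(str(d),font,sc,thick)
        cv2.putText(c,str(d),((120-w)//2,(120+h)//2),font,sc,255,thick,cv2.LINE_AA)
        ys,xs=np.where(c>60); c=c[ys.min():ys.max()+1,xs.min():xs.max()+1]
        hp=int(hmm/22*180/np.pi*2); wp=int(wmm/18*81*(0.45 if d==1 else 1))
        c=cv2.resize(c,(wp,hp),interpolation=cv2.INTER_AREA).astype(np.float32)/255
        if sgn>0: c=c[::-1,::-1]  # +x=+y: upper edge toward +y = down
        # +x=+y: digit d at angle phi = th-0.628 d ; +x=-y: phi=-(th-.628d)
        phi=(th-d*.62832)*(1 if sgn>0 else -1); r=int(round((np.degrees(phi)+180)*2))%720
        r0=r-hp//2; idx=(np.arange(r0,r0+hp))%720; x0=40-wp//2
        out[idx,x0:x0+wp]=np.maximum(out[idx,x0:x0+wp],c)
    return cv2.GaussianBlur(out,(0,0),sigmaX=6,sigmaY=6)
def prep(g): 
    g=g.mean(2) if g.ndim==3 else g
    g=g-cv2.GaussianBlur(g,(0,0),30); return (g-g.mean())/g.std()
def score(obs,t,a,b):
    # obs strip phi -70..70 .5deg
    i0,i1=(a+70)*2,(b+70)*2; j0=(a+180)*2
    o=prep(obs[i0:i1,8:73]); best=-1
    for s in range(-8,9,4):
        p=prep(t[j0+s:j0+s+i1-i0,8:73]); best=max(best,(o*p).mean())
    return best
E
cat > run.py <<'E'
from tm import *
import sys
L=[]
for k,dy in [(a.split(':')[0],float(a.split(':')[1])) for a in sys.argv[1:]]:
    d=np.load(f'pics/{k}.npz'); L.append((strip('side',d['S'].astype(np.float32)),strip('top',d['T'].astype(np.float32)),dy))
for font,nm in((cv2.FONT_HERSHEY_SIMPLEX,'simplex'),(cv2.FONT_HERSHEY_DUPLEX,'duplex')):
  for sgn in(1,-1):
    R=[]
    for th in np.arange(0,5.66,.0628):   # wheel angle at first look
        tot=[];ok=True
        for a,b,dy in L:
            t=th-sgn*dy/22 # dy=mm drawn toward -y since first
            if t<-.15 or t>5.8: ok=False;break
            T_=tex(t,sgn,font,3,8); tot+= [score(a,T_,4,64),score(b,T_,-55,50)]
        if ok: R.append((np.mean(tot),th/.6283,np.round(tot,2)))
    R.sort(key=lambda r:-r[0]); print(nm,sgn,[(round(r[0],3),round(r[1],2),r[2].tolist()) for r in R[:4]])
E
python3 run.py L1:0 L2:21.6
```

```text
simplex 1 [(np.float32(0.538), np.float64(1.8), [0.46000000834465027, 0.5199999809265137, 0.7099999785423279, 0.46000000834465027]), (np.float32(0.535), np.float64(1.5), [0.5600000023841858, 0.5400000214576721, 0.7300000190734863, 0.3100000023841858]), (np.float32(0.53), np.float64(1.6), [0.5199999809265137, 0.5400000214576721, 0.7300000190734863, 0.33000001311302185]), (np.float32(0.522), np.float64(1.4), [0.5600000023841858, 0.5, 0.7099999785423279, 0.3100000023841858])]
simplex -1 [(np.float32(0.492), np.float64(7.0), [0.41999998688697815, 0.4000000059604645, 0.7200000286102295, 0.4300000071525574]), (np.float32(0.489), np.float64(6.9), [0.41999998688697815, 0.4000000059604645, 0.7099999785423279, 0.41999998688697815]), (np.float32(0.475), np.float64(7.1), [0.41999998688697815, 0.3799999952316284, 0.7200000286102295, 0.3799999952316284]), (np.float32(0.473), np.float64(5.0), [0.4399999976158142, 0.38999998569488525, 0.6299999952316284, 0.41999998688697815])]
duplex 1 [(np.float32(0.524), np.float64(7.9), [0.4300000071525574, 0.46000000834465027, 0.7300000190734863, 0.4699999988079
[... 159 characters left out ...]
8.0), [0.4300000071525574, 0.4399999976158142, 0.7300000190734863, 0.4699999988079071]), (np.float32(0.511), np.float64(7.8), [0.4300000071525574, 0.4699999988079071, 0.699999988079071, 0.4399999976158142])]
duplex -1 [(np.float32(0.502), np.float64(7.0), [0.4300000071525574, 0.4099999964237213, 0.7200000286102295, 0.44999998807907104]), (np.float32(0.5), np.float64(6.9), [0.4300000071525574, 0.4099999964237213, 0.7099999785423279, 0.44999998807907104]), (np.float32(0.489), np.float64(7.1), [0.4300000071525574, 0.4000000059604645, 0.7200000286102295, 0.4099999964237213]), (np.float32(0.481), np.float64(5.0), [0.46000000834465027, 0.3799999952316284, 0.6299999952316284, 0.44999998807907104])]
```

```bash
python3 -m inch '[{"linear":[-0.03,0.2,0],"delta_rot":[0,0,0],"claw":0},{"linear":[-0.03,0.4,0],"delta_rot":[0,0,0],"claw":0},{"linear":[-0.03,0.6,0],"delta_rot":[0,0,0],"claw":0},{"linear":[0,0.77,0],"delta_rot":[0,0,0],"claw":0},{"linear":[0.08,0.795,0.003],"delta_rot":[0,0,0],"claw":0},{"linear":[0.105,0.795,0.003],"delta_rot":[0,0,0],"claw":0},{"linear":[0.105,0.795,0.003],"delta_rot":[0,0,0],"claw":0}]' 45; python3 - <<'E'
from h import *
rel((.506,.252,.0265,1.5))
E
```

```text
time: 28.68
eef_pos: [0.5054, 0.2513, 0.0306]
eef_rot: [0.024, 0.707, -0.025, 0.706]
ft_force: [0.0, 0.1, 0.7]
width: 0.0003
t 28.68 tcp [0.5054 0.2513 0.0306] yaw 1.502 xax [-0.002 -0.001 -1.   ] q [ 0.36  0.21  1.57 -0.    1.37 -1.14] w 0.0003 F [0.  0.1 0.7]
linear [0.0136, 0.0024, 0.0018] rot [0.0007, -0.0005, 0.0004]
```

```bash
python3 -m inch '[{"linear":[0.008,0,0.001],"delta_rot":[0,0,0],"claw":0},{"linear":[0.0135,0,0.001],"delta_rot":[0,0,0],"claw":0},{"linear":[0.0135,0,0.001],"delta_rot":[0,0,0],"claw":0},{"linear":[0.0135,-0.01,0.001],"delta_rot":[0,0,0],"claw":0},{"linear":[0.0135,-0.02,0.001],"delta_rot":[0,0,0],"claw":0},{"linear":[0.0135,-0.03,0.001],"delta_rot":[0,0,0],"claw":0}]' 45; python3 - <<'E'
from h import *
rel((.506,.252,.0265,1.5))
s=arm.read_camera('side');overlay('side',s,[],322,348,265,295,20,'pics/q12.png')
E
```

```text
time: 29.42
eef_pos: [0.5068, 0.2455, 0.0299]
eef_rot: [0.026, 0.706, -0.022, 0.708]
ft_force: [-2.3, 5.7, 11.3]
width: -0.0003
t 29.43 tcp [0.5068 0.2455 0.0299] yaw 1.502 xax [ 0.003  0.006 -1.   ] q [ 0.35  0.2   1.58  0.    1.36 -1.16] w -0.0003 F [-2.3  5.7 11.3]
linear [0.0113, 0.0215, -0.0043] rot [0.0008, 0.0009, -0.002]
```

View pics/q12.png

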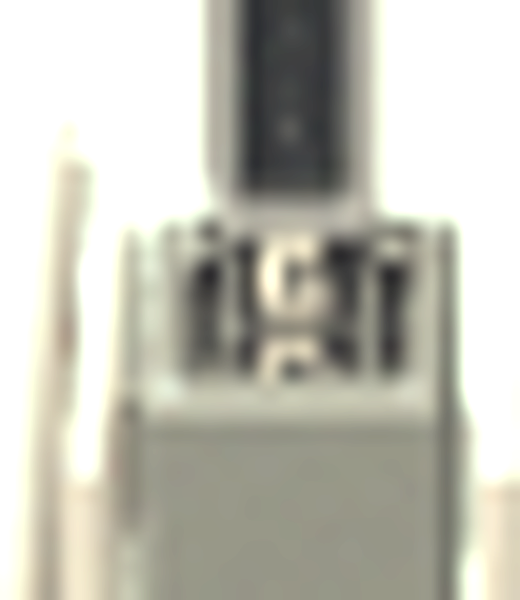

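```bash
python3 -m inch '[{"linear":[-0.01,0.015,0],"delta_rot":[0,0,0],"claw":0},{"linear":[-0.03,0.02,0],"delta_rot":[0,0,0],"claw":0},{"linear":[-0.06,0.02,0],"delta_rot":[0,0,0],"claw":0},{"linear":[-0.06,0.02,0],"delta_rot":[0,0,0],"claw":0}]' 45; python3 - <<'E'
from h import *
rel((.506,.252,.0265,1.5))
s=arm.read_camera('side');overlay('side',s,[(MODULE,.506,.249,1.5,.006,(0,0,255))],310,350,255,310,11,'pics/q13.png')
E
```

```text
time: 29.98
eef_pos: [0.5078, 0.251, 0.0489]
eef_rot: [0.026, 0.705, -0.022, 0.708]
ft_force: [-0.6, -0.3, 0.0]
width: 0.0002
t 29.98 tcp [0.5078 0.251  0.0489] yaw 1.502 xax [ 0.005  0.006 -1.   ] q [ 0.36  0.19  1.55  0.    1.39 -1.15] w 0.0002 F [-0.6 -0.3  0. ]
linear [0.0747, 0.0023, -0.0067] rot [0.0007, 0.0015, -0.002]
```

View pics/q13.png

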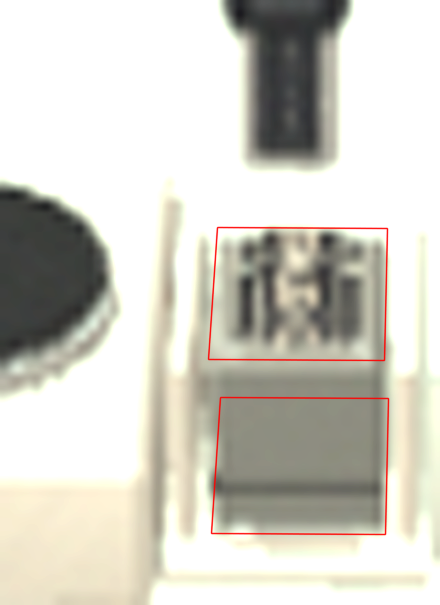

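```bash
python3 -m inch '[{"linear":[0,-0.04,-0.004],"delta_rot":[0,0.0015,-0.002],"claw":0},{"linear":[0.035,-0.043,-0.004],"delta_rot":[0,0.0015,-0.002],"claw":0},{"linear":[0.057,-0.043,-0.004],"delta_rot":[0,0.0015,-0.002],"claw":0},{"linear":[0.057,-0.043,-0.004],"delta_rot":[0,0.0015,-0.002],"claw":0},{"linear":[0.057,-0.043,-0.004],"delta_rot":[0,0.0015,-0.002],"claw":0}]' 45; python3 - <<'E'
from h import *
rel((.506,.2385,.0265,1.5))
E
```

```text
time: 30.65
eef_pos: [0.5055, 0.2384, 0.0311]
eef_rot: [0.024, 0.707, -0.024, 0.706]
ft_force: [0.6, -0.2, -0.3]
width: -0.0001
t 30.65 tcp [0.5055 0.2384 0.0311] yaw 1.502 xax [-0.001 -0.    -1.   ] q [ 0.34  0.2   1.58  0.    1.37 -1.16] w -0.0001 F [ 0.6 -0.2 -0.3]
linear [0.0153, 0.0006, 0.0018] rot [0.0007, -0.0004, 0.0001]
```

```bash
python3 -m inch '[{"linear":[0.009,0,0],"delta_rot":[0,0,0],"claw":0},{"linear":[0.015,0,0],"delta_rot":[0,0,0],"claw":0},{"linear":[0.015,0,0],"delta_rot":[0,0,0],"claw":0},{"linear":[0.015,0.02,0],"delta_rot":[0,0,0],"claw":0},{"linear":[0.015,0.04,0],"delta_rot":[0,0,0],"claw":0},{"linear":[0.015,0.06,0],"delta_rot":[0,0,0],"claw":0},{"linear":[0.015,0.07,0],"delta_rot":[0,0,0],"claw":0},{"linear":[0.015,0.07,0],"delta_rot":[0,0,0],"claw":0}]' 45; python3 -m inch '[{"linear":[0,0,0],"delta_rot":[0,0,0],"claw":0}]'; python3 - <<'E'
from h import *
s=arm.read_camera('side');overlay('side',s,[],322,348,265,295,20,'pics/q14.png')
rel((.506,.2385,.0265,1.5))
E
```

```text
time: 31.65
eef_pos: [0.5072, 0.2601, 0.0272]
eef_rot: [0.025, 0.707, -0.024, 0.707]
ft_force: [-1.4, 2.4, 4.9]
width: 0.0001
time: 31.78
eef_pos: [0.5072, 0.2603, 0.0273]
eef_rot: [0.025, 0.707, -0.024, 0.707]
ft_force: [-0.7, 0.6, 2.8]
width: -0.0002
t 31.82 tcp [0.5072 0.2602 0.0273] yaw 1.503 xax [-0.     0.001 -1.   ] q [ 0.37  0.22  1.56  0.    1.36 -1.13] w -0.0 F [-0.6  0.3  3.6]
linear [0.0025, -0.0724, 0.0009] rot [0.0008, -0.0, -0.0004]
```

View pics/q14.png

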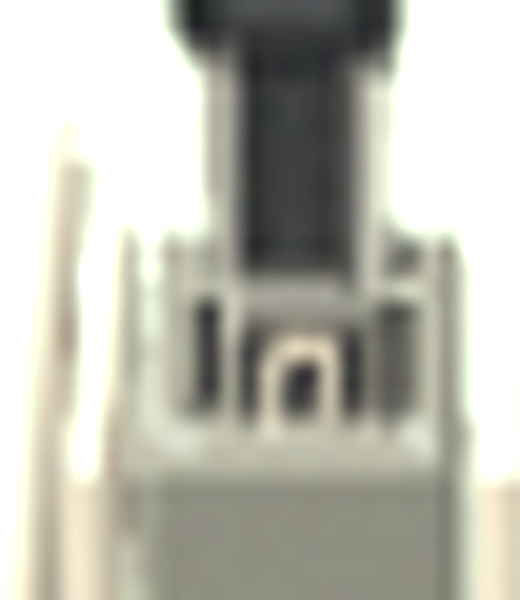

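```bash
python3 -m inch '[{"linear":[-0.02,0,0],"delta_rot":[0,0,0],"claw":0},{"linear":[-0.03,0,0],"delta_rot":[0,0,0],"claw":0},{"linear":[-0.03,-0.04,-0.002],"delta_rot":[0,0,0],"claw":0},{"linear":[-0.013,-0.0725,-0.003],"delta_rot":[0,0,0],"claw":0},{"linear":[-0.013,-0.0725,-0.003],"delta_rot":[0,0,0],"claw":0},{"linear":[-0.013,-0.0725,-0.003],"delta_rot":[0,0,0],"claw":0}]' 45; python3 - <<'E'
from h import *
rel((.506,.2385,.0265,1.5))
E
```

```text
time: 32.58
eef_pos: [0.5047, 0.2384, 0.0309]
eef_rot: [0.025, 0.707, -0.024, 0.707]
ft_force: [-0.1, -0.4, 0.1]
width: 0.0001
t 32.58 tcp [0.5047 0.2384 0.0309] yaw 1.502 xax [-0.     0.001 -1.   ] q [ 0.34  0.19  1.58  0.    1.36 -1.16] w 0.0001 F [-0.1 -0.4  0.1]
linear [0.0147, 0.0007, 0.0042] rot [0.0007, -0.0002, -0.0004]
```

```bash
python3 -m inch '[{"linear":[0.009,0,0.002],"delta_rot":[0,0,0],"claw":0},{"linear":[0.0145,0,0.002],"delta_rot":[0,0,0],"claw":0},{"linear":[0.0145,0,0.002],"delta_rot":[0,0,0],"claw":0},{"linear":[0.0145,0.02,0.002],"delta_rot":[0,0,0],"claw":0},{"linear":[0.0145,0.04,0.002],"delta_rot":[0,0,0],"claw":0},{"linear":[0.0145,0.06,0.002],"delta_rot":[0,0,0],"claw":0},{"linear":[0.0145,0.07,0.002],"delta_rot":[0,0,0],"claw":0},{"linear":[0.0145,0.07,0.002],"delta_rot":[0,0,0],"claw":0}]' 45; python3 -m inch '[{"linear":[-0.02,0,0],"delta_rot":[0,0,0],"claw":0},{"linear":[-0.03,0,0],"delta_rot":[0,0,0],"claw":0},{"linear":[-0.03,-0.04,-0.002],"delta_rot":[0,0,0],"claw":0},{"linear":[-0.013,-0.0725,-0.003],"delta_rot":[0,0,0],"claw":0},{"linear":[-0.013,-0.0725,-0.003],"delta_rot":[0,0,0],"claw":0},{"linear":[-0.013,-0.0725,-0.003],"delta_rot":[0,0,0],"claw":0}]' 45; python3 - <<'E'
from h import *
rel((.506,.2385,.0265,1.5))
s=arm.read_camera('side');overlay('side',s,[],322,348,265,295,20,'pics/q15.png')
E
```

```text
time: 33.58
eef_pos: [0.5071, 0.2603, 0.0272]
eef_rot: [0.025, 0.707, -0.023, 0.707]
ft_force: [-1.2, 2.2, 4.5]
width: 0.0002
time: 34.33
eef_pos: [0.5046, 0.2383, 0.0308]
eef_rot: [0.025, 0.707, -0.023, 0.707]
ft_force: [0.2, 0.6, -0.8]
width: -0.0002
t 34.33 tcp [0.5046 0.2383 0.0308] yaw 1.502 xax [ 0.     0.003 -1.   ] q [ 0.34  0.19  1.58  0.    1.36 -1.16] w -0.0002 F [ 0.2  0.6 -0.8]
linear [0.0143, 0.0008, 0.0046] rot [0.0006, -0.0, -0.001]
```

View pics/q15.png

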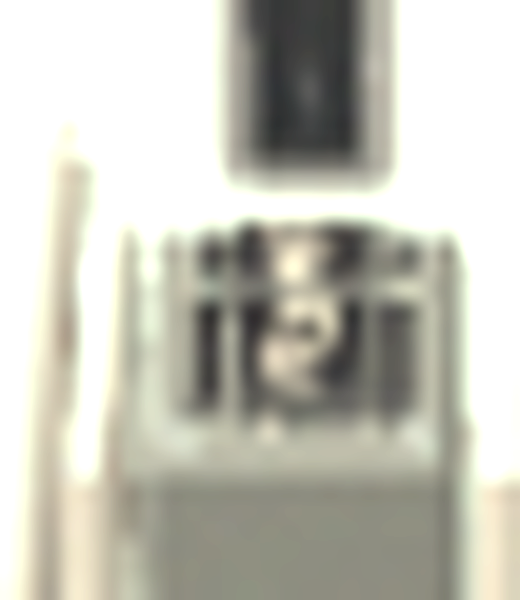

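```bash
python3 -m inch '[{"linear":[0.009,0,0.003],"delta_rot":[0,0,0],"claw":0},{"linear":[0.0145,0,0.003],"delta_rot":[0,0,0],"claw":0},{"linear":[0.0145,0,0.003],"delta_rot":[0,0,0],"claw":0},{"linear":[0.0145,0.02,0.003],"delta_rot":[0,0,0],"claw":0},{"linear":[0.0145,0.04,0.003],"delta_rot":[0,0,0],"claw":0},{"linear":[0.0145,0.06,0.003],"delta_rot":[0,0,0],"claw":0},{"linear":[0.0145,0.07,0.003],"delta_rot":[0,0,0],"claw":0},{"linear":[0.0145,0.07,0.003],"delta_rot":[0,0,0],"claw":0}]' 45; python3 -m inch '[{"linear":[-0.02,0,0],"delta_rot":[0,0,0],"claw":0},{"linear":[-0.04,0,0],"delta_rot":[0,0,0],"claw":0},{"linear":[-0.08,-0.2,0],"delta_rot":[0,0,0],"claw":0},{"linear":[-0.1,-0.4,0],"delta_rot":[0,0,0],"claw":0},{"linear":[-0.1,-0.6,0],"delta_rot":[0,0,0],"claw":0},{"linear":[-0.1,-0.8,0],"delta_rot":[0,0,0],"claw":0},{"linear":[-0.1,-0.85,0],"delta_rot":[0,0,0],"claw":0},{"linear":[-0.1,-0.85,0],"delta_rot":[0,0,0],"claw":0}]' 45; python3 - <<'E'
from h import *
look('L3',3)
rel((.506,.2385,.0265,1.5))
d=np.load('pics/L3.npz')
overlay('side',d['S'].astype(np.uint8),[],322,348,265,295,20,'pics/q16.png')
E
python3 run.py L3:0
```

```text
time: 35.38
eef_pos: [0.5074, 0.2604, 0.0272]
eef_rot: [0.026, 0.706, -0.022, 0.707]
ft_force: [-1.4, 1.5, 5.5]
width: 0.0
time: 36.38
eef_pos: [0.4899, 0.0053, 0.056]
eef_rot: [0.027, 0.706, -0.023, 0.707]
ft_force: [0.1, -0.1, -1.3]
width: -0.0001
t 36.67 tcp [0.4901 0.0071 0.056 ] yaw 1.505 xax [ 0.001  0.005 -1.   ] q [-0.1   0.02  1.72  0.01  1.4  -1.61] w 0.0001 F [ 0.  -0.6  0.1]
linear [0.102, 0.7725, 0.002] rot [0.0016, 0.0004, -0.0016]
simplex 1 [(np.float32(0.662), np.float64(4.1), [0.75, 0.5799999833106995]), (np.float32(0.657), np.float64(4.2), [0.7400000095367432, 0.5699999928474426]), (np.float32(0.649), np.float64(4.3), [0.75, 0.550000011920929]), (np.float32(0.647), np.float64(4.0), [0.7200000286102295, 0.5799999833106995])]
simplex -1 [(np.float32(0.626), np.float64(8.9), [0.699999988079071, 0.550000011920929]), (np.float32(0.626), np.float64(9.0), [0.699999988079071, 0.550000011920929]), (np.float32(0.625), np.float64(3.8), [0.6600000262260437, 0.5899999737739563]), (np.float32(0.625), np.float64(3.9), [0.6600000262260437, 0.5899999737739563])]
duplex 1 [(np.float32(0.645), np.float64(4.2), [0.7099999785423279, 0.5799999833106995]), (np.float32(0.644), np.float64(4.1), [0.699999988079071, 0.5799999833106995]), (np.float32(0.64), np.float64(4.3), [0.7099999785423279, 0.5699999928474426]), (np.float32(0.629), np.float64(6.2), [0.6399999856948853, 0.6200000047683716])]
duplex -1 [(np.float32(0.625), np.float64(8.9), [0.6800000071525574, 0.5699999928474426]), (np.float32(0.625), np.float64(9.0), [0.6800000071525574, 0.5699999928474426]), (np.float32(0.62), np.float64(8.8), [0.6800000071525574, 0.5600000023841858]), (np.float32(0.618), np.float64(3.8), [0.6499999761581421, 0.5899999737739563])]
```

View pics/q16.png

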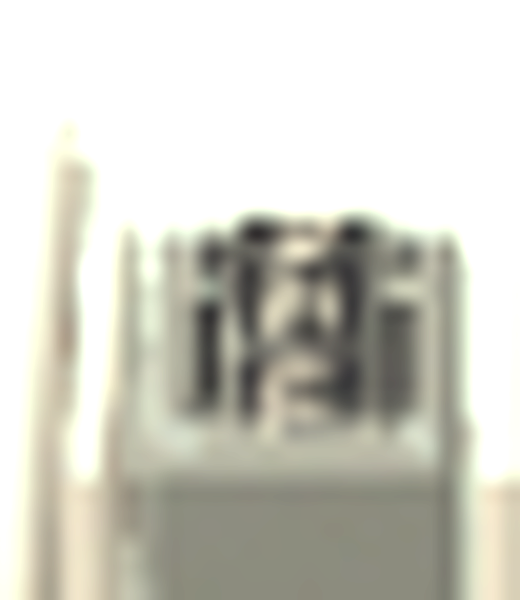

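View pics/L3.png

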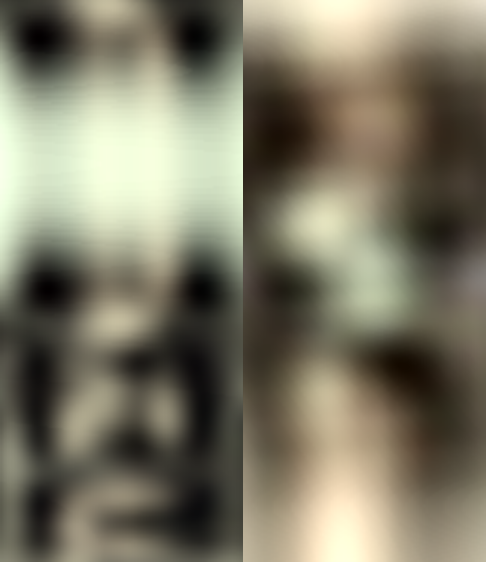

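```bash
python3 -m inch '[{"linear":[-0.03,0.2,0],"delta_rot":[0,0,-0.0016],"claw":0},{"linear":[-0.03,0.4,0],"delta_rot":[0,0,-0.0016],"claw":0},{"linear":[-0.03,0.6,0],"delta_rot":[0,0,-0.0016],"claw":0},{"linear":[0,0.75,0],"delta_rot":[0,0,-0.0016],"claw":0},{"linear":[0.06,0.777,0.002],"delta_rot":[0,0,-0.0016],"claw":0},{"linear":[0.085,0.777,0.002],"delta_rot":[0,0,-0.0016],"claw":0},{"linear":[0.085,0.777,0.002],"delta_rot":[0,0,-0.0016],"claw":0},{"linear":[0.085,0.777,0.002],"delta_rot":[0,0,-0.0016],"claw":0}]' 45; python3 - <<'E'
from h import *
rel((.506,.2400,.0265,1.5))
E
```

```text
time: 37.67
eef_pos: [0.5065, 0.2388, 0.0321]
eef_rot: [0.024, 0.706, -0.024, 0.707]
ft_force: [-0.0, 0.5, 0.1]
width: 0.0001
t 37.67 tcp [0.5065 0.2388 0.0321] yaw 1.503 xax [ 0.002 -0.    -1.   ] q [ 0.34  0.2   1.58 -0.    1.37 -1.16] w 0.0001 F [-0.   0.5  0.1]
linear [0.0186, 0.004, -0.002] rot [0.0011, 0.0006, -0.0]
```

```bash
python3 -m inch '[{"linear":[0.01,0.003,0],"delta_rot":[0,0,0],"claw":0},{"linear":[0.0185,0.003,0],"delta_rot":[0,0,0],"claw":0},{"linear":[0.0185,0.003,0],"delta_rot":[0,0,0],"claw":0}]' 45; python3 -m inch '[{"linear":[0.003,0.015,0],"delta_rot":[0,0,0],"claw":0},{"linear":[0.003,0.03,0],"delta_rot":[0,0,0],"claw":0},{"linear":[0.003,0.045,0],"delta_rot":[0,0,0],"claw":0},{"linear":[0.003,0.053,0],"delta_rot":[0,0,0],"claw":0},{"linear":[0.003,0.053,0],"delta_rot":[0,0,0],"claw":0},{"linear":[0.003,0.053,0],"delta_rot":[0,0,0],"claw":0}]'
```

```text
time: 38.05
eef_pos: [0.5072, 0.2392, 0.0273]
eef_rot: [0.024, 0.706, -0.024, 0.708]
ft_force: [-0.0, -1.5, 2.7]
width: -0.0
time: 38.8
eef_pos: [0.5085, 0.256, 0.0277]
eef_rot: [0.024, 0.705, -0.023, 0.708]
ft_force: [-2.1, -0.1, 5.7]
width: -0.0001
```

```bash
python3 -m inch '[{"linear":[-0.02,0,0],"delta_rot":[0,0,0],"claw":0},{"linear":[-0.04,0,0],"delta_rot":[0,0,0],"claw":0},{"linear":[-0.08,-0.2,0],"delta_rot":[0,0,0],"claw":0},{"linear":[-0.1,-0.4,0],"delta_rot":[0,0,0],"claw":0},{"linear":[-0.1,-0.6,0],"delta_rot":[0,0,0],"claw":0},{"linear":[-0.1,-0.8,0],"delta_rot":[0,0,0],"claw":0},{"linear":[-0.1,-0.85,0],"delta_rot":[0,0,0],"claw":0},{"linear":[-0.1,-0.85,0],"delta_rot":[0,0,0],"claw":0}]' 45; python3 - <<'E'
from h import *
look('L4',5)
rel()
d=np.load('pics/L4.npz')
overlay('side',d['S'].astype(np.uint8),[],322,348,265,295,20,'pics/q17.png')
overlay('top',d['T'].astype(np.uint8),[],220,255,248,275,22,'pics/q18.png')
E
python3 run.py L4:0
```

```text
time: 39.8
eef_pos: [0.4912, 0.0011, 0.0575]
eef_rot: [0.025, 0.705, -0.024, 0.708]
ft_force: [0.7, -0.1, -0.6]
width: -0.0002
t 40.3 tcp [0.4911 0.0022 0.0573] yaw 1.504 xax [ 0.004  0.001 -1.   ] q [-0.11  0.02  1.72  0.    1.4  -1.62] w -0.0003 F [ 0.  -0.5  0.2]
simplex 1 [(np.float32(0.646), np.float64(6.2), [0.7699999809265137, 0.5199999809265137]), (np.float32(0.644), np.float64(6.1), [0.7699999809265137, 0.5199999809265137]), (np.float32(0.633), np.float64(6.0), [0.7699999809265137, 0.49000000953674316]), (np.float32(0.632), np.float64(6.3), [0.7400000095367432, 0.5199999809265137])]
simplex -1 [(np.float32(0.606), np.float64(5.6), [0.6800000071525574, 0.5299999713897705]), (np.float32(0.601), np.float64(8.7), [0.7400000095367432, 0.4699999988079071]), (np.float32(0.601), np.float64(5.5), [0.6700000166893005, 0.5299999713897705]), (np.float32(0.592), np.float64(5.7), [0.6899999976158142, 0.5])]
duplex 1 [(np.float32(0.643), np.float64(6.2), [0.7599999904632568, 0.5299999713897705]), (np.float32(0.639), np.float64(6.1), [0.7599999904632568, 0.5199999809265137]), (np.float32(0.635), np.float64(6.3), [0.7400000095367432, 0.5299999713897705]), (np.float32(0.627), np.float64(6.0), [0.7599999904632568, 0.49000000953674316])]
duplex -1 [(np.float32(0.614), np.float64(8.7), [0.7400000095367432, 0.47999998927116394]), (np.float32(0.609), np.float64(8.6), [0.6899999976158142, 0.5199999809265137]), (np.float32(0.607), np.float64(5.6), [0.699999988079071, 0.5199999809265137]), (np.float32(0.603), np.float64(4.7), [0.699999988079071, 0.5099999904632568])]
```

View pics/q17.png

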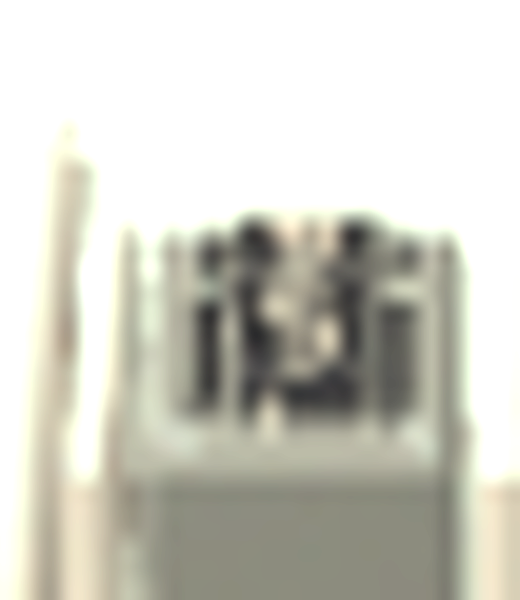

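View pics/L4.png

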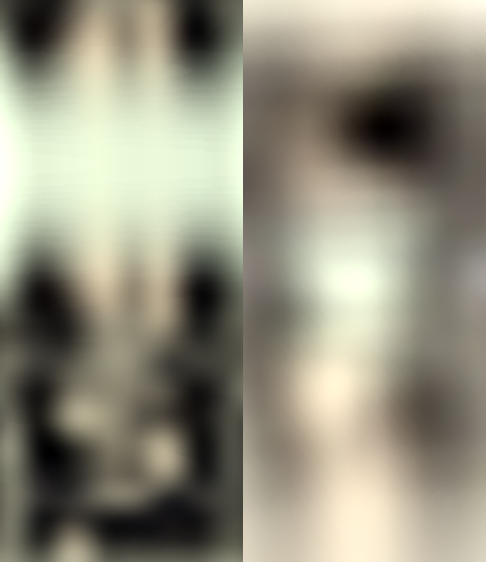

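View pics/q18.png

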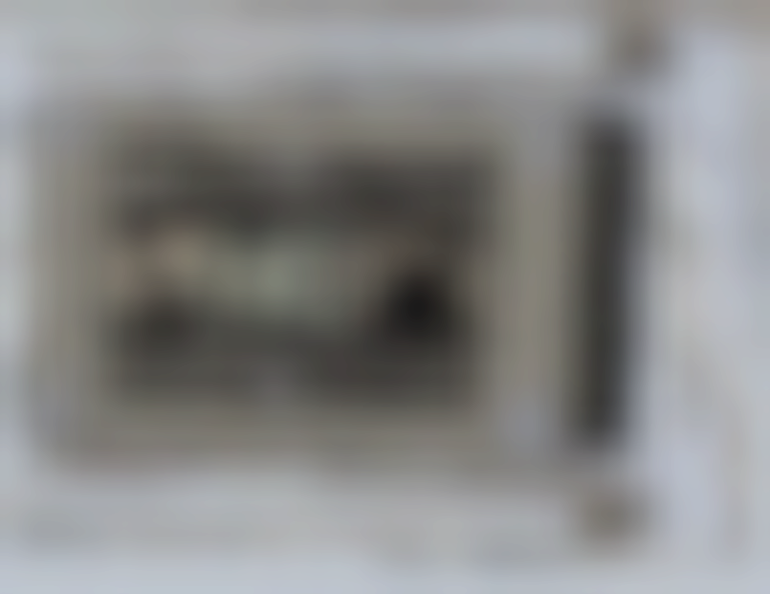

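```bash
python3 - <<'E'
from tm import *
for k,e in(('L1',1.56),('L2',0),('L3',4.76),('L4',5.98)):
    d=np.load(f'pics/{k}.npz'); a=strip('side',d['S'].astype(np.float32)); b=strip('top',d['T'].astype(np.float32))
    for nm,o,r in(('side',a,(4,64)),('top',b,(-50,50))):
        R=[]
        for f in (cv2.FONT_HERSHEY_SIMPLEX,cv2.FONT_HERSHEY_DUPLEX):
          for off in np.arange(-.8,.81,.04):
            t=tex((e+off)*.62832,1,f,3,8); i0,i1=(r[0]+70)*2,(r[1]+70)*2; j=(r[0]+180)*2
            R.append(((prep(o[i0:i1,8:73])*prep(t[j:j+i1-i0,8:73])).mean(),round(off,2)))
        R.sort(reverse=True); print(k,nm,[(round(float(x),2),y) for x,y in R[:4]])
# frame-to-frame: overlay module pose check
d=np.load('pics/L4.npz')
M=(MODULE,.506,.249,1.5,.006,(0,0,255))
overlay('side',d['S'].astype(np.uint8),[M],240,380,210,310,5.5,'pics/q19.png')
E
```

```text
L1 side [(0.56, np.float64(-0.16)), (0.56, np.float64(-0.12)), (0.53, np.float64(-0.2)), (0.52, np.float64(-0.08))]
L1 top [(0.53, np.float64(0.08)), (0.53, np.float64(0.04)), (0.52, np.float64(0.12)), (0.51, np.float64(0.0))]
L2 side [(0.73, np.float64(0.04)), (0.73, np.float64(0.0)), (0.73, np.float64(0.08)), (0.72, np.float64(-0.04))]
L2 top [(0.49, np.float64(0.44)), (0.49, np.float64(0.44)), (0.49, np.float64(0.48)), (0.49, np.float64(0.4))]
L3 side [(0.75, np.float64(-0.6)), (0.74, np.float64(-0.56)), (0.73, np.float64(-0.64)), (0.72, np.float64(-0.52))]
L3 top [(0.62, np.float64(-0.72)), (0.62, np.float64(-0.76)), (0.62, np.float64(-0.76)), (0.61, np.float64(-0.68))]
L4 side [(0.77, np.float64(0.12)), (0.77, np.float64(0.16)), (0.76, np.float64(0.08)), (0.76, np.float64(0.12))]
L4 top [(0.52, np.float64(0.32)), (0.52, np.float64(0.28)), (0.52, np.float64(0.36)), (0.51, np.float64(0.08))]
```

View pics/q19.png

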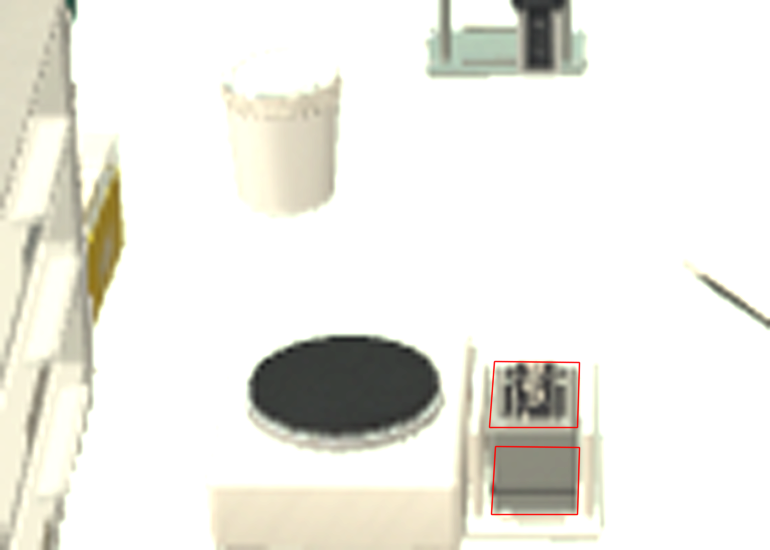

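```bash
cat > fit.py <<'E'
from tm import *
def load(fn,x0,y0,f):
    c=cv2.imread(fn); h,w=c.shape[:2]; c=cv2.resize(c,(round(w/f),round(h/f)),interpolation=cv2.INTER_AREA)
    im=np.full((480,640,3),200,np.float32); im[y0:y0+c.shape[0],x0:x0+c.shape[1]]=c; return im
obs={'L1':(np.load('pics/L1.npz')['S'].astype(np.float32),1.57),'L2':(np.load('pics/L2.npz')['S'].astype(np.float32),0),
'q13':(load('pics/q13.png',310,255,11),0),'q15':(load('pics/q15.png',322,265,20),3.16),'L3':(np.load('pics/L3.npz')['S'].astype(np.float32),4.76),'L4':(np.load('pics/L4.npz')['S'].astype(np.float32),5.98)}
import os
if os.path.exists('pics/L5.npz'): obs['L5']=(np.load('pics/L5.npz')['S'].astype(np.float32),5.98)
fonts=dict(s=cv2.FONT_HERSHEY_SIMPLEX,d=cv2.FONT_HERSHEY_DUPLEX,c=cv2.FONT_HERSHEY_COMPLEX)
for k,(im,e) in obs.items():
    im=np.minimum(im,210) if k[0]=='L' else im
    o=strip('side',im); res=[]
    for fn,f in fonts.items():
      for th in(5,10):
       for hm in(9,10.5,12):
        for wm in (7,9):
         for off in np.arange(-.48,.49,.06):
            t=tex((e+off)*.62832,1,f,3,th,hm,wm); i0,i1=(8+70)*2,(64+70)*2; j=(8+180)*2
            res.append((float((prep(o[i0:i1,8:73])*prep(t[j:j+i1-i0,8:73])).mean()),round(off,2),fn,th,hm,wm))
    res.sort(reverse=True); print(k,e,[(round(r[0],2),)+r[1:] for r in res[:5]], 'mean off top30',round(np.mean([r[1] for r in res[:30]]),3))
E
python3 fit.py
```

```text
L1 1.57 [(0.7, np.float64(-0.12), 's', 5, 12, 9), (0.69, np.float64(-0.12), 's', 5, 10.5, 9), (0.68, np.float64(-0.12), 'd', 5, 12, 9), (0.68, np.float64(-0.12), 's', 10, 12, 9), (0.67, np.float64(-0.06), 's', 5, 12, 9)] mean off top30 -0.128
L2 0 [(0.86, np.float64(0.06), 'd', 5, 12, 9), (0.85, np.float64(0.06), 's', 5, 12, 7), (0.85, np.float64(0.06), 's', 5, 12, 9), (0.85, np.float64(0.06), 'c', 5, 12, 9), (0.85, np.float64(0.06), 'c', 5, 12, 7)] mean off top30 0.054
q13 0 [(0.84, np.float64(0.12), 's', 5, 12, 7), (0.84, np.float64(0.12), 'd', 5, 12, 7), (0.83, np.float64(0.18), 'd', 5, 12, 7), (0.83, np.float64(0.18), 's', 5, 12, 7), (0.83, np.float64(0.06), 's', 5, 12, 7)] mean off top30 0.098
q15 3.16 [(0.86, np.float64(0.06), 'd', 5, 12, 7), (0.85, np.float64(0.06), 's', 10, 12, 7), (0.85, np.float64(0.12), 'd', 5, 12, 7), (0.85, np.float64(0.06), 'd', 10, 12, 7), (0.85, np.float64(0.06), 'd', 10, 12, 9)] mean off top30 0.07
L3 4.76 [(0.79, np.float64(-0.48), 'd', 5, 12, 9), (0.76, np.float64(-0.48), 's', 5, 12, 9), (0.76, np.float64(-0.48), 'd', 10, 12, 9), (0.75, np.float64(-0.48), 's', 10, 12, 9), (0.75, np.float64(-0.48), 'c', 5, 12, 9)] mean off top30 -0.46
L4 5.98 [(0.81, np.float64(0.06), 's', 5, 12, 7), (0.8, np.float64(0.12), 'd', 5, 12, 7), (0.8, np.float64(0.12), 's', 5, 12, 7), (0.8, np.float64(0.12), 's', 10, 12, 7), (0.79, np.float64(0.12), 'c', 5, 12, 7)] mean off top30 0.108
```

```bash
python3 - <<'E'
from h import *
rel(); print(arm.close_job())
E
```

```text
t 40.3 tcp [0.4911 0.0022 0.0573] yaw 1.504 xax [ 0.004  0.001 -1.   ] q [-0.11  0.02  1.72  0.    1.4  -1.62] w -0.0003 F [ 0.  -0.5  0.2]
the job is handed in; nothing more can be done
None
```

The module is in the larger mixer's bay and, as best I can tell, the thumbwheel is set to 6. I handed the job in at 40.3 s. I never read the 6 itself; that setting comes from dead reckoning and the neighbouring digits.

**What I did:** I lifted the module from the holder by its long sides, stood it upright on the bench and let go. I then took it by its ends and lowered it into the bay until it touched the floor. With the shut fingertips I turned the wheel back to its 0 stop, then drew it forward about 82.6 mm of the 82.9 mm wanted, in four strokes.

**Last checks:**
- **Module:** it sits level on the bay floor, and the model outline agreed with the side picture to 1–2 pixels.
- **Surroundings:** the cup is standing, the arm is clear of everything, and the force reading was about 0.
- **Wheel:** dead reckoning puts it at digit 5.98. The side picture shows an upside-down 5 one digit away from the top, and matching it against drawn digits gives about 6.1. I take it to be within about 0.1 of a digit of 6, since the start at the 0 stop could be off by 1–2 mm of rim travel.

**What went wrong or disagreed:**
- **Tool position:** the fingertips really ended about 36 mm short of the reported TCP. My first grasp closed on the index cheeks instead of the box, so I opened and regrasped lower.
- **Module tipped:** pressing the wheel against its 0 stop briefly tipped the module in the bay. It dropped back flat.
- **Picture matching:** before the last stroke the match read about half a digit lower than dead reckoning. I trusted the dead reckoning and the digit spacing I could see. The top camera was too blurred to settle it.

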